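# Put a bearing unit away in a lift-door parts locker

### The job

Put the blue bearing block away: lift the locker's sloping orange door by its black grip until its stay holds it up by itself (going right up to its stop would free it again) and let go, then set the block down on the green mat inside, flat, pointing front to back. Finally raise the door to its stop to free the stay, and lower it by hand until it is shut. Do not drop the door or the block, and leave the carton and the other things where they are.

Things in the scene. Friction and masses are not known exactly. Their poses are not given: they have to be found in the camera images.
- locker: Grey steel locker fixed on the counter, open at the top under its sloping door; 125 mm high at the rear, front wall 60, walls 8, inner floor 8 mm up. Origin on the counter; x to the rear, y left, z up. Front face at x = -95 mm, rear at 138, sides at y = +-170. The stay stands outside the right (-y) side, to y = -200, up to 170 mm high; the raised door leans forward over the inside.
- door (a joint): Orange door: 215 mm from hinge to free edge, 336 wide, 8 thick, 0.5 kg, damped. 0 = shut, sloping down to the front by 15 deg; grows as the free edge swings up and back; stop at 1.83 (upright). Raise it to between 1.59 and 1.70, let it come back: it rests locked at 1.52, free edge 65 mm in front of the hinge, 330 mm up. Raised beyond 1.77 it is unlocked. It falls when let go unlocked.
- stay (a joint): Green and steel strut at the locker's right side, moved only by the door's pin; it stays where it is put. About 0 = reset (by shutting the door); 0.10 to 0.27 = under the pin, holds the door at 1.52; above 0.29 = pushed clear, the door can be lowered to shut. If the door was raised too far (by hand or by knocking it back), shut it and lift again.
- door_handle (a point): Middle of the black grip block, 14 mm thick along the locker's y (pinch it across y), 34 mm long along the slope, 44 mm proud of the outer face (this point 28 mm), at mid width. It circles the hinge at 196 mm radius: shut, in front of the hinge and 4.4 deg below its level; raised, on the panel's far side. It can be pinched from straight above all the way, turning between the fingers.
- door_hinge (a point): Point on the door's hinge line at mid width: 115 mm behind the locker's origin, 125 mm above the counter. Fixed to the locker; the hinge axis is the locker's y axis.
- mat: Green mat fixed on the locker's floor, 125 (locker's x, front to back) x 85 x 3 mm, where the bearing block belongs; origin at the middle of its underside, 135 mm in front of the hinge line, axes as the locker's. It lies in the left or the right half of the locker (75 mm off the middle), the carton in the other half.
- bearing_mid (a point): Middle (30 mm above its underside) of the loose blue bearing block: foot 110 mm long (its x), 38 wide (its y), 13 high; on it a round-topped housing 56 mm long, 34 thick along y, top 60 mm above the underside, bore along y. z up; 0.4 to 0.8 kg. Grip it across y by the housing. Either end may face front.
- carton: Blue carton with a white band, 100 x 80 x 35 mm, loose on the locker's floor in the half without the mat; origin at the middle of its underside. Bystander.
- pulley: Dark steel belt pulley, 110 mm across, 42 mm high, flat on the counter; origin at the middle of its underside. Bystander.
- red_box: Red carton with a white band, 90 x 70 x 50 mm; origin at the middle of its underside. Bystander.
- tin: Red and white tin with a yellow cap, 72 mm across, 100 mm high; origin at the middle of its underside. Bystander.
- wrench: Steel wrench 180 mm long, lying on the counter along its x. Bystander.
- sprocket: Dark steel chain sprocket, 98 mm across, 22 mm high at the hub, flat on the counter; origin at the middle of its underside. Bystander.
Not all that is in view belongs to the job. There is more than one size of the part that bears bearing_mid; the job needs the middle-sized.

How it is judged:
By the outcome, as a careful person would: the job done as asked, in the order asked, and still so for the second after the job is handed in, with the robot touching nothing.
It also fails if it takes over 72 s, if anything falls off the work surface, if the arm or the gripper's body presses on something with over 40 N, if the wrist force passes 120 N, or if a joint passes its speed limit or range.

### The arm

A 6-joint arm with a two-finger parallel gripper is mounted at the origin on the work surface. World frame = base frame: x ahead of the robot, y to its left, z up, the work surface at z = 0. Lengths are in m, angles in rad, forces in N, time in s.
With the tool pointing down it reaches from about 0.35 to 0.975 m from the base axis. Payload 4.9 kg.
Tool frame: the origin (TCP) lies midway between the tips of the shut fingers; the grasp point (between the pads) lies 19 mm behind it; z points along the fingers, y is the direction in which the jaws open and shut (so a half turn about z gives the same grasp; the last joint's range is limited). The gripper opens to 85 mm and grips with 20 to 120 N. Pads are 22 mm wide; open, the fingers measure 114 mm over their backs; the gripper's body (76 mm by 85 mm) begins 54 mm behind the grasp point. The pads swing forward as they close: fully open they stand 13 mm farther back than shut.
Start: joints at [-1.259, 0.053, 1.613, -0, 1.476, -0.119], TCP at [0.261, -0.568, 0.231] pointing down, gripper open.
Joint ranges: [-3.01, 3.01], [-1.01, 2.22], [0.06, 2.58], [-1.02, 4.17], [0.09, 2.62], [-3.14, 3.14]. Speed limits (rad/s): [2.57, 2.57, 3.14, 3.14, 3.14, 3.14].

### API

Orientations are given as a 3x3 rotation matrix whose columns are the frame's x, y, z axes.
In Python, from cell import env gives the robot as it stands. The module is installed in compiled form; this text tells all that it offers.
- The arm moves only by the shell command python3 -m pendant 'ROWS' [FORCE]. ROWS is JSON, a list of rows, each an object with "xyz": the shift along the tool's x, y, z in m, a list of three; "delta_rot": the turn, a rotation vector about the tool's x, y, z in degrees, a list of three; "grip": the finger opening in m, from 0 to 0.0854. In form: [{"xyz": [tx, ty, tz], "delta_rot": [rx, ry, rz], "grip": grip}, ...]. A call has 1 to 10 rows; each row shifts and turns the pose as measured when the row begins, along the tool's axes as they then stand; what a row does not reach is not made up. A row lasts 1/12 s, in which the tool goes at most 41.7 mm and 7.16 degrees, less where a joint would pass 70% of its speed; a pose out of reach is approached as far as the arm can. A call is refused whole if a number of a shift passes 0.0417 or a number of a turn 7.16, either way. A call with a gripper value outside its range is refused whole. The fingers move at their own pace and stop on an object; FORCE is the grip in N (left out, the last holds). Time passes only in rows, so rows that do not move let the fingers close. It gives the time, the measured TCP pose, the force and the opening at its end, in the units of the state.
- env.get_state(): the state, without advancing time (a new reading comes with each control period).
- env.camera(name): name is "side" or "top"; returns the picture (384x512x3 uint8, red, green, blue); there is no depth.
- env.camera_params(name): a dict with "fov_y" (degrees; the focal length in pixels is half the picture's height over the tangent of half this angle, whatever the lens; pixels are square), "cx", "cy" (the principal point, pixels), "R" (3x3) and "t" (3): a world point X has camera coordinates R X + t. Camera axes: x right, y down, z forward; pixel columns grow to the right and rows downward; lengths in m; the calibration is good to about 2 mm. A picture is of the moment at which its call begins. camera_params takes no time and is no camera call.
- env.job_done(): hands the job in, once; it reports no verdict.
The state is a dict: "time": time; "joints": joint angles; "qd": joint speeds; "effort": joint torques, N m; "tcp_pos": TCP position; "tool_rot": TCP orientation; "ft_force": force on the tool from outside, world axes, zero at the start; "wrist_torque": the same for the moment, N m; "opening": finger opening in m.
Only numpy, scipy, OpenCV 4.12 (cv2) and the standard library are available. Lean on these libraries where they do the work, as an engineer would, in place of code of your own. Each camera call takes 0.05 s, during which the arm holds its last target.

## Working session

There is one attempt and no reset: what is moved stays moved. The work goes in short steps, Python scripts to look and compute and a shell command to move; the robot and the scene stay as the last step left them, time stands still between calls to the robot, and variables do not carry over. Pictures are saved under pics/ and viewed, and the job is handed in when it is done.

```bash
mkdir -p pics
python3 - <<'E'
from cell import env
import cv2,numpy as np
for n in("side","top"):
    im=env.camera(n); cv2.imwrite(f"pics/{n}0.png",im[:,:,::-1]); p=env.camera_params(n)
    print(n,p)
s=env.get_state()
print(s)
E
```

```text
side {'fov_y': 48.10743739644723, 'cx': 253.0145957134971, 'cy': 190.81182164388397, 'R': array([[-0.77577794, -0.63092381, -0.0101847 ],
       [-0.41107419,  0.51756675, -0.75042832],
       [ 0.47873436, -0.57797907, -0.66087336]]), 't': array([0.35646392, 0.33760901, 1.0504806 ])}
top {'fov_y': 54.171312982936016, 'cx': 253.3751688951239, 'cy': 190.01062704617647, 'R': array([[ 0.02846318, -0.99947082,  0.01574542],
       [-0.99785718, -0.02933856, -0.05848338],
       [ 0.05891438, -0.01404706, -0.9981642 ]]), 't': array([-0.10865897,  0.52760156,  1.06647932])}
{'time': 0.1, 'joints': array([-1.25898528e+00,  5.33110292e-02,  1.61416779e+00, -1.01550104e-05,
        1.47598713e+00, -1.19037996e-01]), 'qd': array([ 0.00055983, -0.0030458 , -0.00331667, -0.00118107, -0.00026298,
        0.0013693 ]), 'effort': array([ 6.11625292e-04, -3.94907463e+01, -3.71363032e+01, -1.05640179e-04,
        3.93429204e-03,  6.22088301e-07]), 'tcp_pos': array([ 0.26082812, -0.56735142,  0.2301668 ]), 'tool_rot': array([[ 9.08611138e-01,  4.17642741e-01, -5.84317606e-04],
       [ 4.17643096e-01, -9.08609419e-01,  1.77986522e-03],
       [ 2.12431307e-04, -1.86124157e-03, -9.99998245e-01]]), 'ft_force': array([0.1340551 , 0.27246091, 0.28485771]), 'wrist_torque': array([-0.02943095, -0.06635367, -0.04438558]), 'opening': 0.08567077955421412}
```

View pics/side0.png

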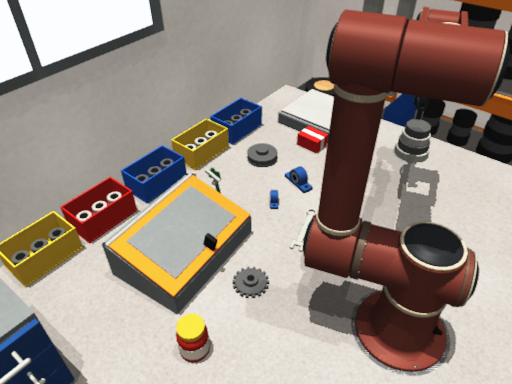

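View pics/top0.png

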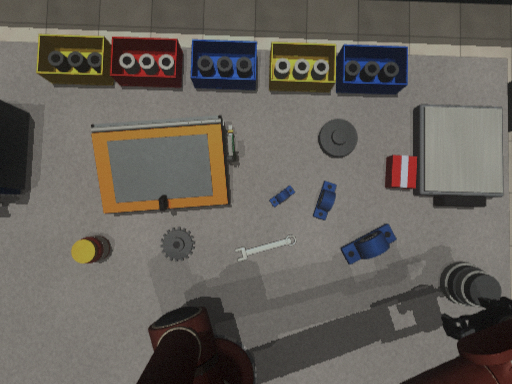

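```bash
cat > h.py <<'E'
from cell import env
import cv2,numpy as np
def K(p): 
    f=192/np.tan(np.radians(p['fov_y']/2)); return f
def ray(n,u,v):
    p=env.camera_params(n);f=K(p);R=np.array(p['R']);t=np.array(p['t'])
    d=R.T@np.array([(u-p['cx'])/f,(v-p['cy'])/f,1.]);return -R.T@t,d
def onz(n,u,v,z):
    c,d=ray(n,u,v);return c+d*(z-c[2])/d[2]
def tri(a,b):
    c1,d1=ray("top",*a);c2,d2=ray("side",*b)
    s=np.linalg.lstsq(np.c_[d1,-d2],c2-c1,rcond=None)[0]
    x1=c1+d1*s[0];x2=c2+d2*s[1];return (x1+x2)/2,np.linalg.norm(x1-x2)
def proj(n,X):
    p=env.camera_params(n);c=np.array(p['R'])@X+p['t'];f=K(p);return f*c[0]/c[2]+p['cx'],f*c[1]/c[2]+p['cy']
E
python3 - <<'E'
from h import *
for n in("top","side"):
    im=cv2.imread(f"pics/{n}0.png");hsv=cv2.cvtColor(im,cv2.COLOR_BGR2HSV)
    m=cv2.inRange(hsv,(8,150,90),(20,255,255))
    cs,_=cv2.findContours(m,cv2.RETR_EXTERNAL,cv2.CHAIN_APPROX_NONE)
    c=max(cs,key=cv2.contourArea)
    print(n,cv2.contourArea(c),cv2.approxPolyDP(cv2.convexHull(c),4,True).reshape(-1,2).tolist())
    m=cv2.inRange(hsv,(105,120,40),(125,255,255))
    cs,_=cv2.findContours(m,cv2.RETR_EXTERNAL,cv2.CHAIN_APPROX_NONE)
    for c in cs:
        if cv2.contourArea(c)>60:
            r=cv2.minAreaRect(c);print(n,'blue',r)
            if n=='top':
                b=cv2.boxPoints(r);w=np.array([onz('top',*q,0.013)for q in b]);print(np.linalg.norm(w[1]-w[0]),np.linalg.norm(w[2]-w[1]),w.mean(0))
im=cv2.imread("pics/top0.png")
cv2.imwrite("pics/c1.png",cv2.resize(im[160:280,260:410],None,fx=4,fy=4,interpolation=cv2.INTER_CUBIC))
cv2.imwrite("pics/c2.png",cv2.resize(im[105:225,80:250],None,fx=4,fy=4,interpolation=cv2.INTER_CUBIC))
im=cv2.imread("pics/side0.png")
cv2.imwrite("pics/c3.png",cv2.resize(im[160:310,95:265],None,fx=4,fy=4,interpolation=cv2.INTER_CUBIC))
cv2.imwrite("pics/c4.png",cv2.resize(im[150:220,250:340],None,fx=8,fy=8,interpolation=cv2.INTER_CUBIC))
E
```

```text
top 3563.0 [[220, 124], [227, 203], [104, 212], [92, 133]]
top blue ((350.6000061035156, 252.6999969482422), (17.88854217529297, 12.969194412231445), 63.43495178222656)
0.0376126252424891 0.05093040133003346 [ 0.35840759 -0.37811888  0.013     ]
top blue ((378.02325439453125, 242.3802490234375), (20.87713623046875, 37.71599578857422), 49.63546371459961)
0.10992203555819521 0.05973970688843857 [ 0.39014462 -0.45721582  0.013     ]
top blue ((319.9827575683594, 213.29310607910156), (12.070196151733398, 8.727680206298828), 21.801406860351562)
0.02528966064257561 0.03486724539288274 [ 0.4690011  -0.28778595  0.013     ]
top blue ((284.8600158691406, 193.48004150390625), (7.800000190734863, 17.200000762939453), 53.13010025024414)
0.050019497876291216 0.022573972701898638 [ 0.52336072 -0.18482804  0.013     ]
top blue ((327.7787170410156, 195.43443298339844), (12.856075286865234, 26.7985782623291), 5.19442892074585)
0.07784905495475265 0.03743558628164267 [ 0.52139552 -0.30952178  0.013     ]
top blue ((373.5, 65.5), (41.0, 67.0), 90.0)
0.20040555927488238 0.12444208239270196 [ 0.91111393 -0.43912823  0.013     ]
top blue ((223.4945068359375, 59.68164825439453), (65.12162017822266, 39.07297134399414), 1.7357045412063599)
0.1176852752618472 0.1924325570388507 [0.91317807 0.00554034 0.013     ]
side 1067.5 [[249, 214], [174, 296], [109, 246], [192, 175]]
side blue ((28.567493438720703, 364.58135986328125), (73.70533752441406, 61.685237884521484), 58.448612213134766)
side blue ((273.5, 199.5), (17.0, 7.0), 90.0)
side blue ((299.1981201171875, 180.55661010742188), (25.253429412841797, 19.425716400146484), 60.945396423339844)
side blue ((155.0, 171.99998474121094), (42.1572151184082, 63.23582458496094), 56.3099365234375)
side blue ((238.8660125732422, 117.36199951171875), (36.11320495605469, 47.68714141845703), 55.304840087890625)
side blue ((401.50006103515625, 110.0000228881836), (24.748737335205078, 37.47665786743164), 45.0)
```

View pics/c1.png

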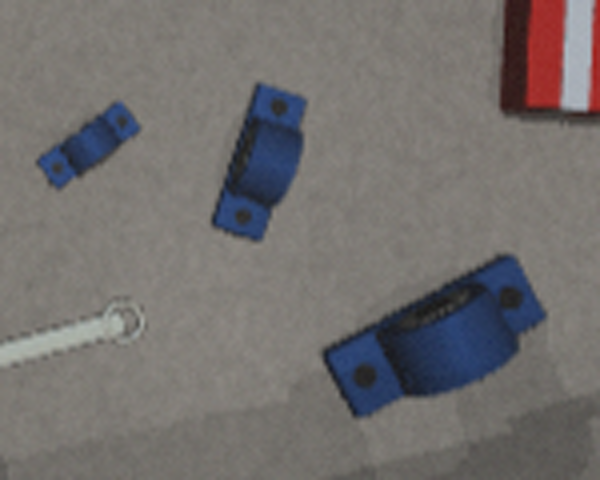

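View pics/c2.png

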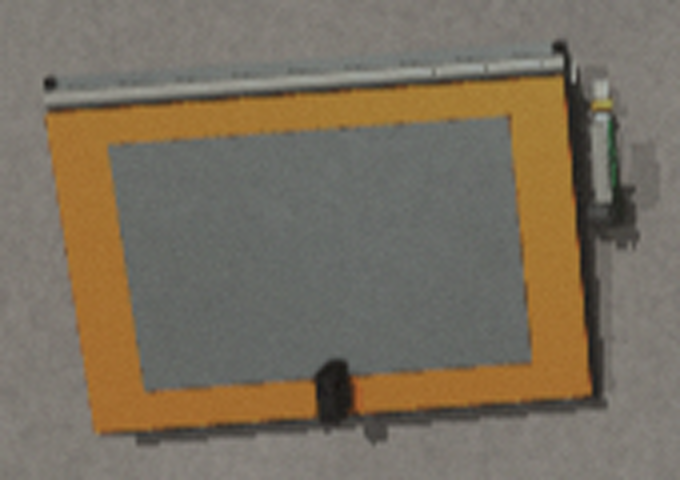

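View pics/c3.png

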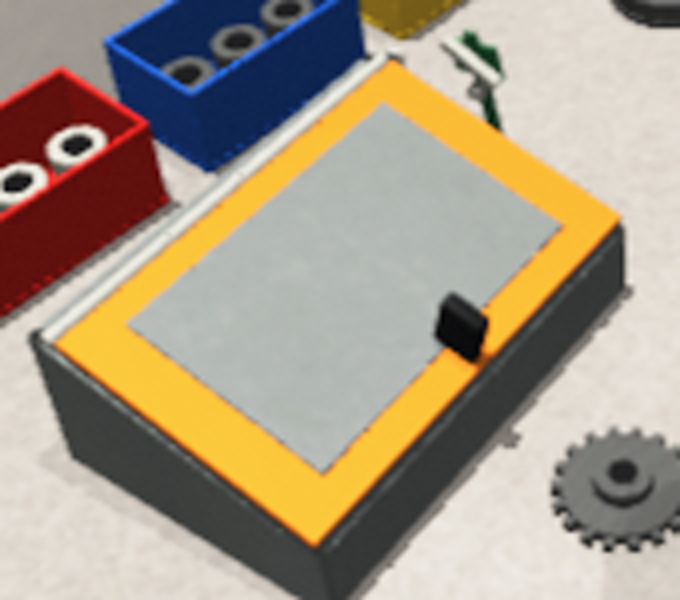

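View pics/c4.png

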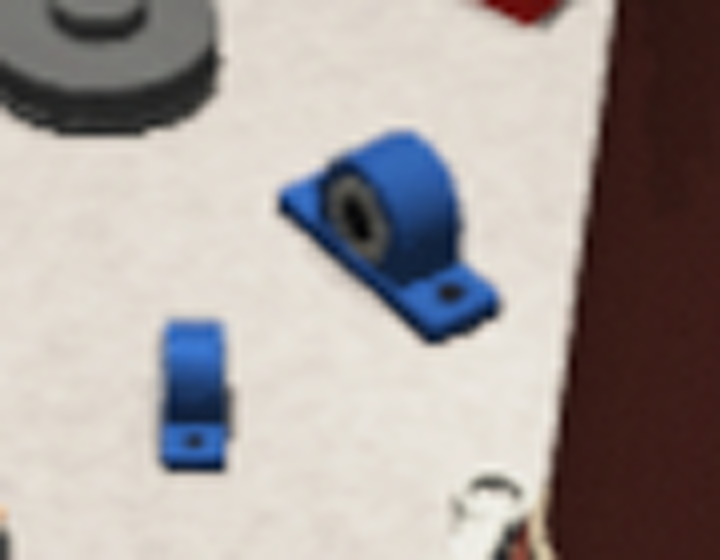

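Run:
```python
from h import *
T=lambda x,y:(80+x/4-.375,105+y/4-.375)
S=lambda x,y:(95+x/4-.375,160+y/4-.375)
FR,FL,RR,RL=[onz("top",*T(*q),z) for q,z in(((592,397),.077),((95,433),.077),((567,76),.131),((47,115),.131))]
print('top',FR,FL,RR,RL,np.linalg.norm(FR-FL),np.linalg.norm(RR-RL))
fr,fl,rr,rl=[onz("side",*S(*q),z) for q,z in(((620,217),.077),((318,546),.077),((392,60),.131),((55,343),.131))]
print('side',fr,fl,rr,rl,np.linalg.norm(fr-fl),np.linalg.norm(rr-rl))
for a,b in(((592,397),(620,217)),((95,433),(318,546)),((567,76),(392,60)),((47,115),(55,343)),((330,372),(460,303))):
    print('tri',tri(T(*a),S(*b)))
for A in((FR,FL),(fr,fl),(RR,RL),(rr,rl)):
    d=A[1]-A[0];print('yaw',np.degrees(np.arctan2(-d[0],d[1])))
C=lambda x,y:(260+x/4-.375,160+y/4-.375)
w=np.array([onz("top",*C(*q),.013) for q in((258,84),(307,98),(262,240),(212,225))])
print('foot',w,w.mean(0)); d=w[0]+w[1]-w[2]-w[3];print(np.linalg.norm(d)/2,np.degrees(np.arctan2(d[1],d[0])), np.linalg.norm(w[0]-w[1]))
D=lambda x,y:(250+x/8-.44,150+y/8-.44)
w=np.array([onz("side",*D(*q),.013) for q in((280,193),(498,295),(435,333))]);print('side foot',w)
print('ends mid',(w[0]+w[1])/2)
```

```text
top [ 0.48722029 -0.02372357  0.077     ] [0.45334571 0.30994528 0.077     ] [ 0.69423233 -0.0035912   0.131     ] [0.65794902 0.33079276 0.131     ] 0.3353839392730862 0.33634671815835643
side [ 0.48956131 -0.02264055  0.077     ] [0.45222888 0.30923133 0.077     ] [ 0.69613407 -0.00393917  0.131     ] [0.66159131 0.33019038 0.131     ] 0.3339650466709595 0.33591034015035937
tri (array([ 0.48820591, -0.02298061,  0.07748636]), np.float64(0.00251260310383458))
tri (array([0.45286013, 0.30953165, 0.07690863]), np.float64(0.001283925918631207))
tri (array([ 0.69445967, -0.00329182,  0.13213179]), np.float64(0.0012220038357513832))
tri (array([0.65832146, 0.33063768, 0.13333368]), np.float64(0.0021630070613474694))
tri (array([0.49447554, 0.14122893, 0.12173258]), np.float64(0.008010199711820125))
yaw 5.796896703820983
yaw 6.4182493993214145
yaw 6.192817649439278
yaw 5.902347565693042
foot [[ 0.5640695  -0.29813997  0.013     ]
 [ 0.55493145 -0.33400716  0.013     ]
 [ 0.45116432 -0.30300378  0.013     ]
 [ 0.46094405 -0.26661342  0.013     ]] [ 0.50777733 -0.30044108  0.013     ]
0.1080677246929008 -16.816589165452825 0.03701296430059978
side foot [[ 0.56321514 -0.30036998  0.013     ]
 [ 0.45256306 -0.30218193  0.013     ]
 [ 0.45964116 -0.2660114   0.013     ]]
ends mid [ 0.5078891  -0.30127596  0.013     ]
```

Candidates: small block at top pixel (284,196), medium at (325,200), large at (369,245). The medium one's foot measures 108 x 37 mm against the 110 x 38 described, and the enlarged crop confirms it. The locker yaw is about 6.05°. First I turn the tool and move towards the grip.

```bash
cat >> h.py <<'E'
yaw=np.radians(6.05);ex=np.array([np.cos(yaw),np.sin(yaw),0]);ey=np.array([-np.sin(yaw),np.cos(yaw),0]);ez=np.array([0,0,1.])
O=np.array([.5648,.1533,0]);H=O+.115*ex+.125*ez
def toL(P): d=np.asarray(P)-O; return np.array([d@ex,d@ey,d[2]])
def fromL(l): return O+l[0]*ex+l[1]*ey+l[2]*ez
def show(target=None,xdir=None,tilt=0):
    s=env.get_state();R=np.array(s['tool_rot']);p=np.array(s['tcp_pos'])
    g=p-.019*R[:,2]
    print('t %.2f'%s['time'],'tcp',p.round(4),'L grasp',toL(g).round(4),'F',np.array(s['ft_force']).round(1),'open %.4f'%s['opening'],'q',np.array(s['joints']).round(2))
    a=g-H; print('door angle by grasp %.3f radius %.4f'%(np.arctan2(a[2],-(a@ex))+np.radians(4.4),np.hypot(a[2],a@ex)))
    if target is not None: print('shift for grasp',(R.T@(np.asarray(target)-g)).round(4))
    if xdir is not None:
        from scipy.spatial.transform import Rotation as Ro
        h=np.radians(xdir);t=np.radians(tilt)
        x0=np.array([np.cos(h),np.sin(h),0]);y=np.array([np.sin(h),-np.cos(h),0])
        z=np.cos(t)*-ez+np.sin(t)*x0; x=np.cross(y,z)
        print('turn',np.degrees(Ro.from_matrix(R.T@np.c_[x,y,z]).as_rotvec()).round(2))
def hd(th,r=.196):
    e=th-np.radians(4.4); return H-r*np.cos(e)*ex+r*np.sin(e)*ez
E
python3 -m pendant '[{"xyz":[0,0,0],"delta_rot":[0,0,6.2],"grip":0.085},{"xyz":[0,0,0],"delta_rot":[0,0,6.2],"grip":0.085},{"xyz":[0,0,0],"delta_rot":[0,0,6.2],"grip":0.085},{"xyz":[0.015,-0.034,0],"delta_rot":[0,0,0],"grip":0.085},{"xyz":[0.015,-0.034,0],"delta_rot":[0,0,0],"grip":0.085},{"xyz":[0.015,-0.034,0],"delta_rot":[0,0,0],"grip":0.085},{"xyz":[0.015,-0.034,0],"delta_rot":[0,0,0],"grip":0.085},{"xyz":[0.015,-0.034,0],"delta_rot":[0,0,0],"grip":0.085},{"xyz":[0.015,-0.034,0],"delta_rot":[0,0,0],"grip":0.085},{"xyz":[0.015,-0.034,0],"delta_rot":[0,0,0],"grip":0.085}]' 30
python3 -c "
from h import *
show(hd(0)+.13*ez,6.05)"
```

```text
time: 0.93
tcp_pos: [0.3427, -0.3143, 0.2228]
tool_rot: [[0.997, 0.077, -0.006], [0.077, -0.997, 0.013], [-0.005, -0.013, -1.0]]
ft_force: [1.2, 0.4, -0.3]
opening: 0.0851
t 0.93 tcp [ 0.3427 -0.3143  0.2228] L grasp [-0.2701 -0.4419  0.2418] F [ 1.2  0.4 -0.3] open 0.0851 q [-0.9  -0.33  1.97  0.    1.51  0.59]
door angle by grasp 0.371 radius 0.4024
shift for grasp [ 0.1771 -0.447   0.0068]
turn [-0.76  0.3  -1.62]
```

```bash
python3 -m pendant '[{"xyz":[0.015,-0.038,0],"delta_rot":[0,0,-1.6],"grip":0.085},{"xyz":[0.015,-0.038,0],"delta_rot":[0,0,0],"grip":0.085},{"xyz":[0.015,-0.038,0],"delta_rot":[0,0,0],"grip":0.085},{"xyz":[0.015,-0.038,0],"delta_rot":[0,0,0],"grip":0.085},{"xyz":[0.015,-0.038,0],"delta_rot":[0,0,0],"grip":0.085},{"xyz":[0.015,-0.038,0],"delta_rot":[0,0,0],"grip":0.085},{"xyz":[0.015,-0.038,0],"delta_rot":[0,0,0],"grip":0.085},{"xyz":[0.015,-0.038,0],"delta_rot":[0,0,0],"grip":0.085},{"xyz":[0.015,-0.038,0],"delta_rot":[0,0,0],"grip":0.085},{"xyz":[0.015,-0.038,0],"delta_rot":[0,0,0],"grip":0.085}]' 30
python3 -c "
from h import *
show(hd(0)+.13*ez,6.05)"
```

```text
time: 1.77
tcp_pos: [0.4491, 0.0887, 0.2239]
tool_rot: [[0.995, 0.102, -0.005], [0.102, -0.995, 0.014], [-0.004, -0.014, -1.0]]
ft_force: [1.5, -0.3, 0.1]
opening: 0.0849
t 1.77 tcp [0.4491 0.0887 0.2239] L grasp [-0.1218 -0.0523  0.2429] F [ 1.5 -0.3  0.1] open 0.0849 q [ 0.02 -0.36  1.99  0.01  1.51  1.49]
door angle by grasp 0.539 radius 0.2645
shift for grasp [ 0.0412 -0.0524  0.0036]
turn [-0.81  0.22 -0.2 ]
```

```bash
python3 -m pendant '[{"xyz":[0.02,-0.026,0],"delta_rot":[-0.8,0.2,0],"grip":0.05},{"xyz":[0.02,-0.026,0],"delta_rot":[0,0,0],"grip":0.05},{"xyz":[0,0,0.02],"delta_rot":[0,0,0],"grip":0.05},{"xyz":[0,0,0.03],"delta_rot":[0,0,0],"grip":0.05},{"xyz":[0,0,0.02],"delta_rot":[0,0,0],"grip":0.05},{"xyz":[0,0,0],"delta_rot":[0,0,0],"grip":0.05}]' 30
python3 -c "
from h import *
show(hd(0)+.003*ez,6.05)
for n in('top','side'):cv2.imwrite('pics/%s1.png'%n,env.camera(n)[:,:,::-1])
"
```

```text
time: 2.27
tcp_pos: [0.4849, 0.1579, 0.1519]
tool_rot: [[0.993, 0.117, 0.002], [0.117, -0.993, 0.002], [0.002, -0.002, -1.0]]
ft_force: [-0.6, 0.3, -0.0]
opening: 0.0499
t 2.27 tcp [0.4849 0.1579 0.1519] L grasp [-0.079   0.0129  0.1709] F [-0.6  0.3 -0. ] open 0.0499 q [ 0.17 -0.17  1.96  0.    1.35  1.62]
door angle by grasp 0.309 radius 0.1994
shift for grasp [-0.0017  0.013   0.0579]
turn [-0.1  -0.14  0.66]
```

View pics/side1.png

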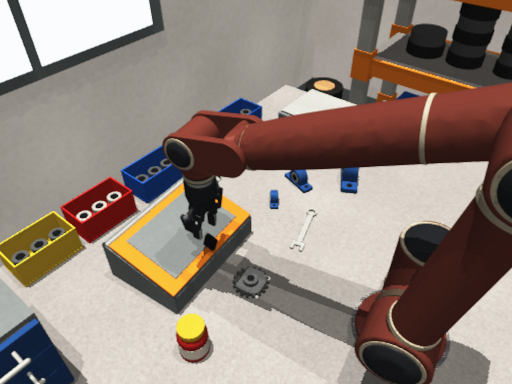

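Side view: the gripper hovers over the black grip (about pixel (210,241)), and it is 13 mm off in y. I correct that, descend and pinch.

```bash
python3 -m pendant '[{"xyz":[-0.002,0.013,0],"delta_rot":[0,0,0.6],"grip":0.05},{"xyz":[0,0,0.02],"delta_rot":[0,0,0],"grip":0.05},{"xyz":[0,0,0.02],"delta_rot":[0,0,0],"grip":0.05},{"xyz":[0,0,0.014],"delta_rot":[0,0,0],"grip":0.05},{"xyz":[0,0,0],"delta_rot":[0,0,0],"grip":0.05}]' 30
python3 -c "
from h import *
show(hd(0)+.003*ez,6.05)
for n in('top','side'):cv2.imwrite('pics/%s2.png'%n,cv2.resize(env.camera(n)[150:280,100:270,::-1],None,fx=4,fy=4))
"
```

```text
time: 2.78
tcp_pos: [0.4937, 0.1437, 0.1116]
tool_rot: [[0.994, 0.103, 0.025], [0.103, -0.995, 0.005], [0.026, -0.002, -1.0]]
ft_force: [-0.5, -0.7, -0.0]
opening: 0.05
t 2.78 tcp [0.4937 0.1437 0.1116] L grasp [-0.0722 -0.0021  0.1306] F [-0.5 -0.7 -0. ] open 0.0500 q [ 0.14 -0.13  1.99  0.    1.25  1.6 ]
door angle by grasp 0.107 radius 0.1873
shift for grasp [-0.0087 -0.002   0.0174]
turn [-0.14 -1.48 -0.14]
```

View pics/side2.png

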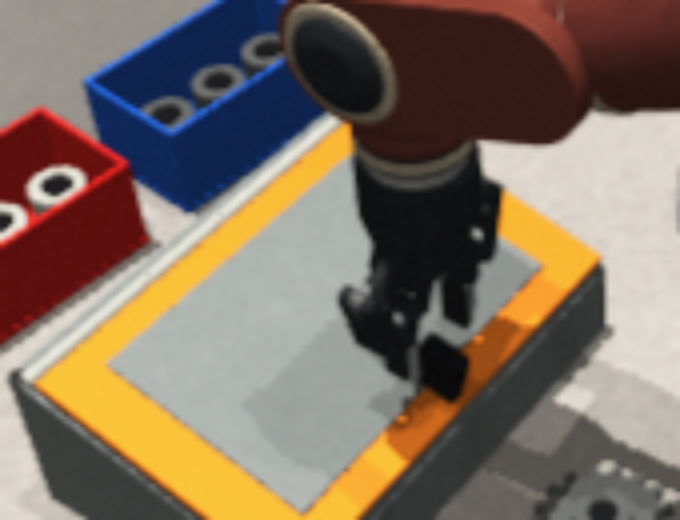

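```bash
python3 -m pendant '[{"xyz":[-0.006,-0.002,0.008],"delta_rot":[0,-1.4,0],"grip":0.05},{"xyz":[-0.002,0,0.006],"delta_rot":[0,0,0],"grip":0.05},{"xyz":[-0.001,0,0.004],"delta_rot":[0,0,0],"grip":0.05},{"xyz":[0,0,0],"delta_rot":[0,0,0],"grip":0.05}]' 30
python3 -c "
from h import *
show(hd(0)+.003*ez,6.05)
"
```

```text
time: 3.22
tcp_pos: [0.4893, 0.1457, 0.1007]
tool_rot: [[0.995, 0.103, 0.012], [0.103, -0.995, 0.004], [0.013, -0.003, -1.0]]
ft_force: [-0.2, 0.5, -0.3]
opening: 0.0502
t 3.22 tcp [0.4893 0.1457 0.1007] L grasp [-0.0761  0.0004  0.1197] F [-0.2  0.5 -0.3] open 0.0502 q [ 0.14 -0.11  2.    0.    1.24  1.61]
door angle by grasp 0.049 radius 0.1912
shift for grasp [-0.0044  0.0004  0.0066]
turn [-0.17 -0.72 -0.15]
```

```bash
python3 -m pendant '[{"xyz":[-0.005,0,0.007],"delta_rot":[0,-0.9,0],"grip":0.05},{"xyz":[-0.002,0,0.002],"delta_rot":[0,0,0],"grip":0.014},{"xyz":[0,0,0],"delta_rot":[0,0,0],"grip":0.005},{"xyz":[0,0,0],"delta_rot":[0,0,0],"grip":0.005},{"xyz":[0,0,0],"delta_rot":[0,0,0],"grip":0.005},{"xyz":[0,0,0],"delta_rot":[0,0,0],"grip":0.005}]' 35
python3 -c "
from h import *
show(hd(0)+.003*ez,6.05)
for n in('top','side'):cv2.imwrite('pics/%s3.png'%n,cv2.resize(env.camera(n)[150:280,100:270,::-1],None,fx=4,fy=4))
"
```

```text
time: 3.72
tcp_pos: [0.4817, 0.1452, 0.091]
tool_rot: [[0.995, 0.103, -0.005], [0.103, -0.995, 0.003], [-0.004, -0.003, -1.0]]
ft_force: [0.2, 0.3, -0.8]
opening: 0.0132
t 3.72 tcp [0.4817 0.1452 0.091 ] L grasp [-0.0834  0.0007  0.11  ] F [ 0.2  0.3 -0.8] open 0.0132 q [ 0.14 -0.11  2.01  0.    1.24  1.61]
door angle by grasp 0.001 radius 0.1990
shift for grasp [ 0.003   0.0007 -0.003 ]
turn [-0.17  0.25 -0.11]
```

View pics/side3.png

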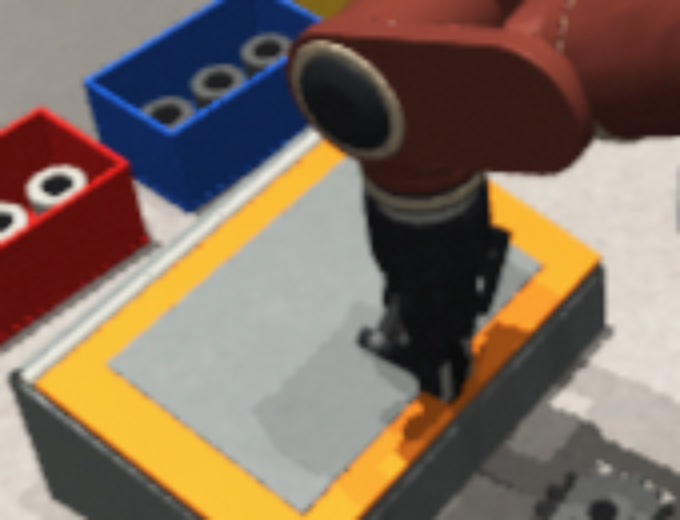

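```bash
python3 -m pendant '[{"xyz":[0,0,-0.012],"delta_rot":[0,0,0],"grip":0.005},{"xyz":[0.001,0,-0.015],"delta_rot":[0,0,0],"grip":0.005},{"xyz":[0.001,0,-0.015],"delta_rot":[0,0,0],"grip":0.005},{"xyz":[0.002,0,-0.015],"delta_rot":[0,0,0],"grip":0.005},{"xyz":[0.003,0,-0.015],"delta_rot":[0,0,0],"grip":0.005}]' 35
python3 -c "
from h import *
show(hd(.6),6.05)
"
```

```text
time: 4.23
tcp_pos: [0.487, 0.1458, 0.1573]
tool_rot: [[0.995, 0.103, -0.009], [0.103, -0.995, 0.003], [-0.009, -0.004, -1.0]]
ft_force: [6.8, 2.3, -7.8]
opening: 0.0136
t 4.23 tcp [0.487  0.1458 0.1573] L grasp [-0.078   0.0007  0.1763] F [ 6.8  2.3 -7.8] open 0.0136 q [ 0.14 -0.17  1.95  0.    1.37  1.61]
door angle by grasp 0.336 radius 0.1997
shift for grasp [ 0.0228  0.0004 -0.0469]
turn [-0.24  0.52 -0.14]
```

```bash
python3 -m pendant '[{"xyz":[0.006,0,-0.017],"delta_rot":[0,0,0],"grip":0.005},{"xyz":[0.008,0,-0.017],"delta_rot":[0,0,0],"grip":0.005},{"xyz":[0.01,0,-0.016],"delta_rot":[0,0,0],"grip":0.005},{"xyz":[0.011,0,-0.015],"delta_rot":[0,0,0],"grip":0.005},{"xyz":[0.013,0,-0.013],"delta_rot":[0,0,0],"grip":0.005}]' 35
python3 -c "
from h import *
show(hd(1.2),6.05)
"
```

```text
time: 4.65
tcp_pos: [0.5238, 0.1496, 0.2282]
tool_rot: [[0.993, 0.104, -0.049], [0.104, -0.995, -0.002], [-0.049, -0.004, -0.999]]
ft_force: [-14.3, -1.0, 5.4]
opening: 0.0139
t 4.65 tcp [0.5238 0.1496 0.2282] L grasp [-0.0402  0.0006  0.2472] F [-14.3  -1.    5.4] open 0.0139 q [ 0.14 -0.1   1.77  0.01  1.52  1.61]
door angle by grasp 0.744 radius 0.1975
shift for grasp [ 0.0676  0.0003 -0.0578]
turn [-0.21  2.78 -0.09]
```

```bash
python3 -m pendant '[{"xyz":[0.012,0,-0.013],"delta_rot":[0,1,0],"grip":0.005},{"xyz":[0.013,0,-0.012],"delta_rot":[0,1,0],"grip":0.005},{"xyz":[0.015,0,-0.011],"delta_rot":[0,1,0],"grip":0.005},{"xyz":[0.015,0,-0.009],"delta_rot":[0,1,0],"grip":0.005}]' 35
python3 -c "
from h import *
show(hd(1.62),6.05)
"
```

```text
time: 4.98
tcp_pos: [0.5721, 0.1546, 0.269]
tool_rot: [[0.995, 0.104, -0.009], [0.104, -0.995, 0.001], [-0.009, -0.002, -1.0]]
ft_force: [-7.0, 0.8, 1.0]
opening: 0.0134
t 4.98 tcp [0.5721 0.1546 0.269 ] L grasp [0.0076 0.0005 0.288 ] F [-7.   0.8  1. ] open 0.0134 q [ 0.14 -0.04  1.64  0.    1.55  1.6 ]
door angle by grasp 1.065 radius 0.1952
shift for grasp [ 0.1017  0.0003 -0.0339]
turn [-0.13  0.53 -0.09]
```

```bash
python3 -m pendant '[{"xyz":[0.016,0,-0.010],"delta_rot":[0,0.5,0],"grip":0.005},{"xyz":[0.017,0,-0.009],"delta_rot":[0,0.5,0],"grip":0.005},{"xyz":[0.017,0,-0.007],"delta_rot":[0,0.5,0],"grip":0.005},{"xyz":[0.014,0,-0.005],"delta_rot":[0,0,0],"grip":0.005},{"xyz":[0,0,0],"delta_rot":[0,0,0],"grip":0.005}]' 35
python3 -c "
from h import *
show(hd(1.64),6.05)
"
```

```text
time: 5.4
tcp_pos: [0.6321, 0.1608, 0.2952]
tool_rot: [[0.995, 0.104, -0.007], [0.104, -0.995, 0.001], [-0.007, -0.002, -1.0]]
ft_force: [-1.6, 0.3, 2.9]
opening: 0.0136
t 5.40 tcp [0.6321 0.1608 0.2952] L grasp [6.790e-02 3.000e-04 3.142e-01] F [-1.6  0.3  2.9] open 0.0136 q [0.13 0.09 1.47 0.   1.59 1.6 ]
door angle by grasp 1.403 radius 0.1950
shift for grasp [ 0.0456  0.0003 -0.0071]
turn [-0.1   0.4  -0.11]
```

```bash
python3 -m pendant '[{"xyz":[0.013,0,-0.003],"delta_rot":[0,0,0],"grip":0.005},{"xyz":[0.013,0,-0.002],"delta_rot":[0,0,0],"grip":0.005},{"xyz":[0.009,0,-0.001],"delta_rot":[0,0,0],"grip":0.005},{"xyz":[0.002,0,0],"delta_rot":[0,0,0],"grip":0.005}]' 35
python3 -c "
from h import *
show(hd(1.64),6.05)
for n in('top','side'):cv2.imwrite('pics/%s4.png'%n,env.camera(n)[:,:,::-1])
"
```

```text
time: 5.73
tcp_pos: [0.6653, 0.1643, 0.3004]
tool_rot: [[0.994, 0.104, -0.02], [0.104, -0.995, -0.001], [-0.02, -0.001, -1.0]]
ft_force: [-3.1, -0.2, 1.9]
opening: 0.0132
t 5.73 tcp [0.6653 0.1643 0.3004] L grasp [1.015e-01 3.000e-04 3.194e-01] F [-3.1 -0.2  1.9] open 0.0132 q [0.13 0.18 1.37 0.   1.62 1.6 ]
door angle by grasp 1.578 radius 0.1949
shift for grasp [ 0.012   0.0003 -0.0018]
turn [-0.05  1.12 -0.09]
```

View pics/side4.png

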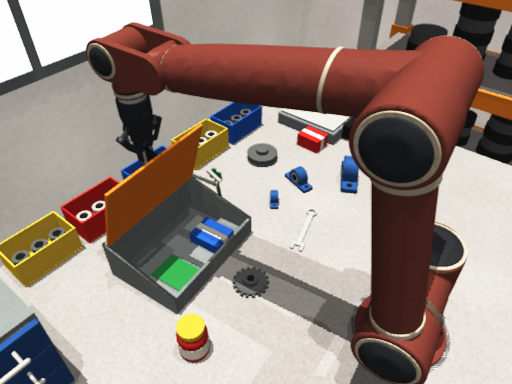

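View pics/top4.png

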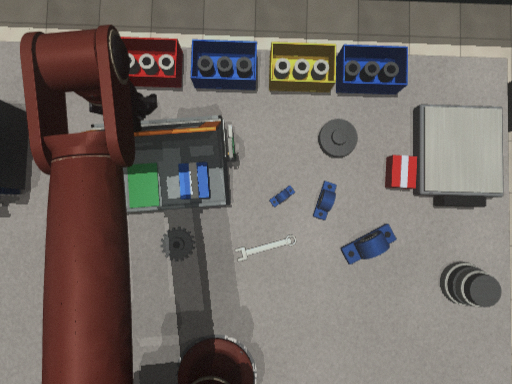

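Mat (green) is in the left half, at top (143,186) and side (177,272). The carton is in the right half, at top (195,180). I raise the door a little more, then let it settle back.

```bash
python3 -m pendant '[{"xyz":[0.009,0,-0.001],"delta_rot":[0,0.5,0],"grip":0.005},{"xyz":[0.006,0,-0.001],"delta_rot":[0,0.5,0],"grip":0.005},{"xyz":[0.001,0,0],"delta_rot":[0,0,0],"grip":0.005}]' 35
python3 -c "
from h import *
show(hd(1.64),6.05)
im=env.camera('side')[:,:,::-1];cv2.imwrite('pics/s5.png',cv2.resize(im[100:250,90:260],None,fx=4,fy=4))
for th in(1.52,1.58,1.64,1.7):
  e=th-np.radians(15); P=H-.215*np.cos(e)*ex+.215*np.sin(e)*ez
  print(th,[((np.array(proj('side',P+s*.168*ey))-[90,100])*4).round(0) for s in(-1,1)])
"
```

```text
time: 6.08
tcp_pos: [0.6791, 0.1657, 0.3009]
tool_rot: [[0.995, 0.104, -0.005], [0.104, -0.995, -0.0], [-0.005, -0.0, -1.0]]
ft_force: [-3.4, -0.3, 2.6]
opening: 0.0132
t 6.08 tcp [0.6791 0.1657 0.3009] L grasp [1.151e-01 2.000e-04 3.199e-01] F [-3.4 -0.3  2.6] open 0.0132 q [0.13 0.2  1.34 0.   1.61 1.6 ]
door angle by grasp 1.648 radius 0.1949
shift for grasp [-0.0016  0.0002 -0.0011]
turn [-0.01  0.29 -0.08]
1.52 [array([454., 101.]), array([ 70., 389.])]
1.58 [array([439.,  91.]), array([ 53., 376.])]
1.64 [array([424.,  82.]), array([ 35., 364.])]
1.7 [array([409.,  74.]), array([ 18., 352.])]
```

View pics/s5.png

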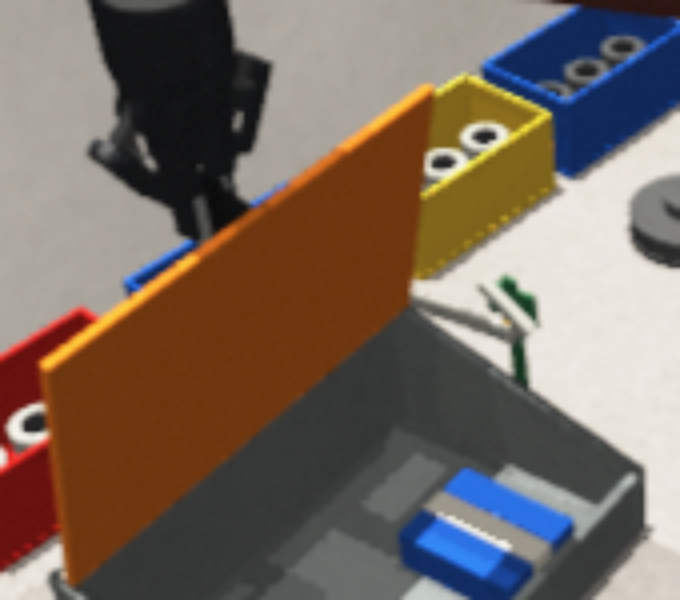

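```bash
python3 -m pendant '[{"xyz":[0.006,0,0],"delta_rot":[0,0,0],"grip":0.005},{"xyz":[0,0,0],"delta_rot":[0,0,0],"grip":0.005}]' 35
python3 -c "
from h import *
show(hd(1.52),6.05)"
python3 -m pendant '[{"xyz":[-0.006,0,0],"delta_rot":[0,0,0],"grip":0.005},{"xyz":[-0.008,0,0.001],"delta_rot":[0,0,0],"grip":0.005},{"xyz":[-0.006,0,0.001],"delta_rot":[0,0,0],"grip":0.005}]' 35
python3 -c "
from h import *
show(hd(1.52),6.05)"
```

```text
time: 6.3
tcp_pos: [0.685, 0.1663, 0.3008]
tool_rot: [[0.995, 0.104, -0.005], [0.104, -0.995, -0.0], [-0.005, -0.0, -1.0]]
ft_force: [-2.1, 0.5, -0.1]
opening: 0.0135
t 6.30 tcp [0.685  0.1663 0.3008] L grasp [1.210e-01 3.000e-04 3.198e-01] F [-2.1  0.5 -0.1] open 0.0135 q [0.13 0.21 1.32 0.   1.61 1.6 ]
door angle by grasp 1.678 radius 0.1949
shift for grasp [-0.0309  0.0003  0.0006]
turn [-0.01  0.29 -0.07]
time: 6.55
tcp_pos: [0.6684, 0.1646, 0.3005]
tool_rot: [[0.995, 0.104, 0.008], [0.104, -0.995, 0.002], [0.008, -0.001, -1.0]]
ft_force: [1.5, 0.6, -0.9]
opening: 0.0136
t 6.55 tcp [0.6684 0.1646 0.3005] L grasp [1.040e-01 3.000e-04 3.195e-01] F [ 1.5  0.6 -0.9] open 0.0136 q [0.13 0.16 1.38 0.   1.59 1.6 ]
door angle by grasp 1.591 radius 0.1949
shift for grasp [-0.014   0.0003  0.    ]
turn [-0.04 -0.48 -0.09]
```

```bash
python3 -m pendant '[{"xyz":[-0.005,0,0.0],"delta_rot":[0,0,0],"grip":0.005},{"xyz":[-0.004,0,0.0],"delta_rot":[0,0,0],"grip":0.005}]' 35
python3 -c "
from h import *
show(hd(1.52),6.05)"
python3 -m pendant '[{"xyz":[-0.005,0,0.001],"delta_rot":[0,0,0],"grip":0.005},{"xyz":[-0.004,0,0.0],"delta_rot":[0,0,0],"grip":0.005}]' 35
python3 -c "
from h import *
show(hd(1.52),6.05)
im=env.camera('side')[:,:,::-1];cv2.imwrite('pics/s6.png',cv2.resize(im[100:250,90:260],None,fx=4,fy=4))"
```

```text
time: 6.72
tcp_pos: [0.66, 0.1638, 0.3001]
tool_rot: [[0.994, 0.104, 0.016], [0.104, -0.995, 0.002], [0.016, -0.001, -1.0]]
ft_force: [14.3, 3.2, -6.1]
opening: 0.0134
t 6.72 tcp [0.66   0.1638 0.3001] L grasp [0.0955 0.0004 0.3191] F [14.3  3.2 -6.1] open 0.0134 q [0.13 0.14 1.41 0.   1.58 1.6 ]
door angle by grasp 1.547 radius 0.1950
shift for grasp [-0.0054  0.0004 -0.0004]
turn [-0.05 -0.91 -0.09]
time: 6.88
tcp_pos: [0.6581, 0.1636, 0.2999]
tool_rot: [[0.994, 0.103, 0.042], [0.103, -0.995, 0.006], [0.042, -0.002, -0.999]]
ft_force: [22.9, 3.8, -9.9]
opening: 0.0133
t 6.88 tcp [0.6581 0.1636 0.2999] L grasp [0.093  0.0004 0.3189] F [22.9  3.8 -9.9] open 0.0133 q [0.13 0.12 1.43 0.   1.55 1.6 ]
door angle by grasp 1.535 radius 0.1951
shift for grasp [-0.003   0.0004 -0.0007]
turn [-0.11 -2.43 -0.12]
```

View pics/s6.png

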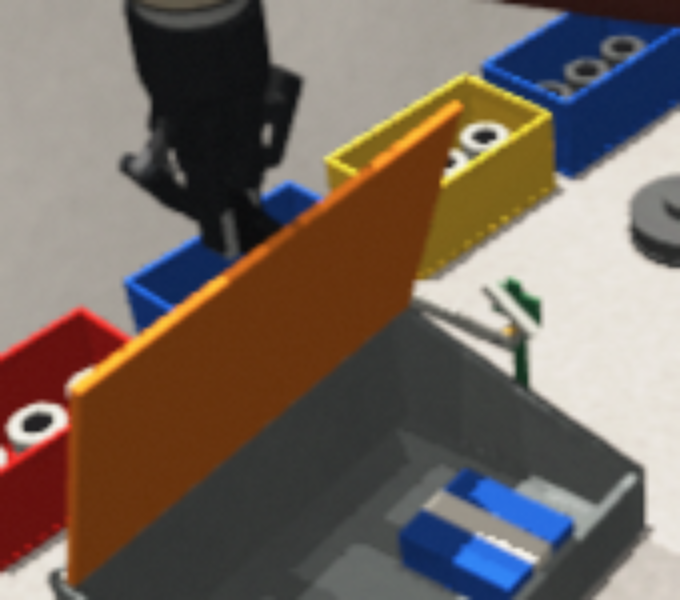

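Door rests on the stay: the force rose to 23 N at an angle of about 1.52, and the free-edge pixels match. I relax, open and go straight up.

```bash
python3 -m pendant '[{"xyz":[0.003,0,0],"delta_rot":[0,-1.2,0],"grip":0.005},{"xyz":[0.001,0,0],"delta_rot":[0,-1,0],"grip":0.02},{"xyz":[0,0,0],"delta_rot":[0,0,0],"grip":0.05},{"xyz":[0,0,0],"delta_rot":[0,0,0],"grip":0.05},{"xyz":[0,0,-0.01],"delta_rot":[0,0,0],"grip":0.05},{"xyz":[0,0,-0.025],"delta_rot":[0,0,0],"grip":0.05},{"xyz":[0,0,-0.03],"delta_rot":[0,0,0],"grip":0.05},{"xyz":[0,0,-0.03],"delta_rot":[0,0,0],"grip":0.05}]' 35
python3 -c "
from h import *
show(hd(1.52),6.05)
im=env.camera('side')[:,:,::-1];cv2.imwrite('pics/s7.png',cv2.resize(im[30:230,70:270],None,fx=3,fy=3))"
```

```text
time: 7.6
tcp_pos: [0.6558, 0.1628, 0.3881]
tool_rot: [[0.995, 0.103, -0.016], [0.103, -0.995, -0.001], [-0.016, -0.001, -1.0]]
ft_force: [-0.6, 0.2, -0.3]
opening: 0.0499
t 7.60 tcp [0.6558 0.1628 0.3881] L grasp [ 9.180e-02 -1.000e-04  4.071e-01] F [-0.6  0.2 -0.3] open 0.0499 q [0.13 0.14 1.27 0.   1.75 1.6 ]
door angle by grasp 1.566 radius 0.2830
shift for grasp [-0.0004 -0.0001  0.0877]
turn [-0.04  0.92 -0.11]
```

View pics/s7.png

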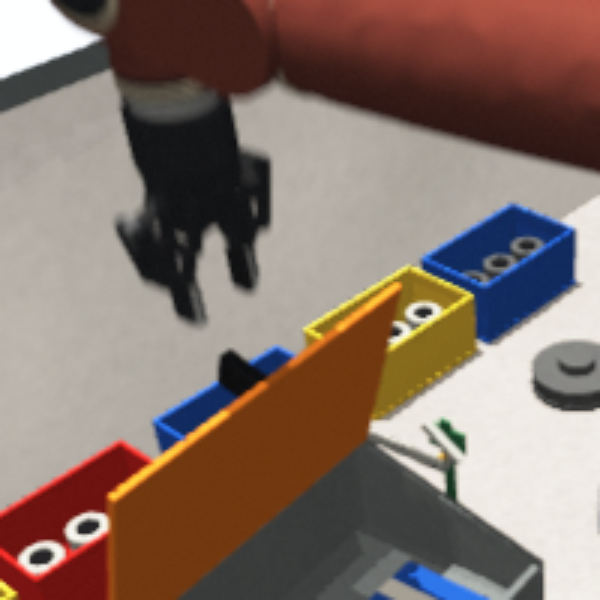

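Door holds by itself with the gripper off (black grip visible behind the free edge). Next is the middle bearing block.

```bash
python3 -m pendant '[{"xyz":[-0.008,0.035,0],"delta_rot":[0,0,4],"grip":0.075},{"xyz":[-0.008,0.036,0],"delta_rot":[0,0,4],"grip":0.075},{"xyz":[-0.008,0.036,0],"delta_rot":[0,0,4],"grip":0.075},{"xyz":[-0.008,0.036,0],"delta_rot":[0,0,4],"grip":0.075},{"xyz":[-0.008,0.036,0],"delta_rot":[0,0,4],"grip":0.075},{"xyz":[-0.008,0.036,0],"delta_rot":[0,0,2],"grip":0.075},{"xyz":[-0.008,0.036,0],"delta_rot":[0,0,0],"grip":0.075},{"xyz":[-0.008,0.036,0],"delta_rot":[0,0,0],"grip":0.075}]' 35
python3 -c "
from h import *
show([.508,-.3005,.16],-16.8,12)
"
```

```text
time: 8.32
tcp_pos: [0.5545, -0.1135, 0.4095]
tool_rot: [[0.959, -0.282, 0.015], [-0.282, -0.959, 0.001], [0.014, -0.006, -1.0]]
ft_force: [-0.2, -0.8, 0.7]
opening: 0.075
t 8.32 tcp [ 0.5545 -0.1135  0.4095] L grasp [-0.0387 -0.2642  0.4285] F [-0.2 -0.8  0.7] open 0.0750 q [-0.34 -0.14  1.51  0.01  1.76  1.52]
door angle by grasp 1.179 radius 0.3402
shift for grasp [0.0047 0.1939 0.2676]
turn [-0.36 11.21  0.4 ]
```

```bash
python3 -m pendant '[{"xyz":[0,0.026,0.03],"delta_rot":[0,0,0],"grip":0.075},{"xyz":[0,0.026,0.03],"delta_rot":[0,0,0],"grip":0.075},{"xyz":[0,0.026,0.03],"delta_rot":[0,0,0],"grip":0.075},{"xyz":[0,0.026,0.03],"delta_rot":[0,0,0],"grip":0.075},{"xyz":[0,0.026,0.03],"delta_rot":[0,0,0],"grip":0.075},{"xyz":[0,0.026,0.03],"delta_rot":[0,3,0],"grip":0.075},{"xyz":[0,0.02,0.02],"delta_rot":[0,4,0],"grip":0.075},{"xyz":[0,0,0],"delta_rot":[0,4,0],"grip":0.075},{"xyz":[0,0,0],"delta_rot":[0,0,0],"grip":0.075}]' 35
python3 -c "
from h import *
show([.508,-.3005,.10],-16.8,12)
"
```

```text
time: 9.07
tcp_pos: [0.5033, -0.2964, 0.2138]
tool_rot: [[0.931, -0.29, 0.222], [-0.282, -0.957, -0.065], [0.231, -0.002, -0.973]]
ft_force: [-0.1, -0.1, -0.3]
opening: 0.075
t 9.07 tcp [ 0.5033 -0.2964  0.2138] L grasp [-0.1126 -0.439   0.2323] F [-0.1 -0.1 -0.3] open 0.0750 q [-0.71 -0.18  1.88  0.1   1.23  1.14]
door angle by grasp 0.517 radius 0.2517
shift for grasp [-0.0207  0.0027  0.1311]
turn [-0.08 -1.35 -0.07]
```

```bash
python3 -m pendant '[{"xyz":[-0.006,0.003,0.02],"delta_rot":[0,-1.3,0],"grip":0.075},{"xyz":[-0.005,0,0.03],"delta_rot":[0,0,0],"grip":0.075},{"xyz":[-0.005,0,0.03],"delta_rot":[0,0,0],"grip":0.075},{"xyz":[-0.004,0,0.02],"delta_rot":[0,0,0],"grip":0.075},{"xyz":[0,0,0.01],"delta_rot":[0,0,0],"grip":0.075},{"xyz":[0,0,0],"delta_rot":[0,0,0],"grip":0.075}]' 60
python3 -c "
from h import *
show([.508,-.3005,.04],-16.8,12)
for n in('top','side'):cv2.imwrite('pics/%s8.png'%n,cv2.resize(env.camera(n)[130:250,250:400,::-1],None,fx=4,fy=4))
"
```

```text
time: 9.57
tcp_pos: [0.51, -0.3024, 0.1094]
tool_rot: [[0.935, -0.289, 0.205], [-0.281, -0.957, -0.066], [0.215, 0.004, -0.977]]
ft_force: [-0.6, -0.3, 0.6]
opening: 0.0749
t 9.57 tcp [ 0.51   -0.3024  0.1094] L grasp [-0.1062 -0.4457  0.1279] F [-0.6 -0.3  0.6] open 0.0749 q [-0.7  -0.05  1.94  0.09  1.05  1.13]
door angle by grasp 0.090 radius 0.2213
shift for grasp [-0.0174 -0.0016  0.0862]
turn [ 0.25 -0.43  0.06]
```

View pics/side8.png

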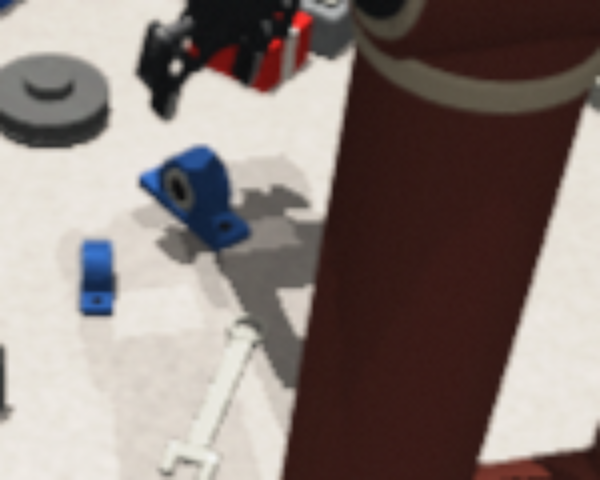

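View pics/top8.png

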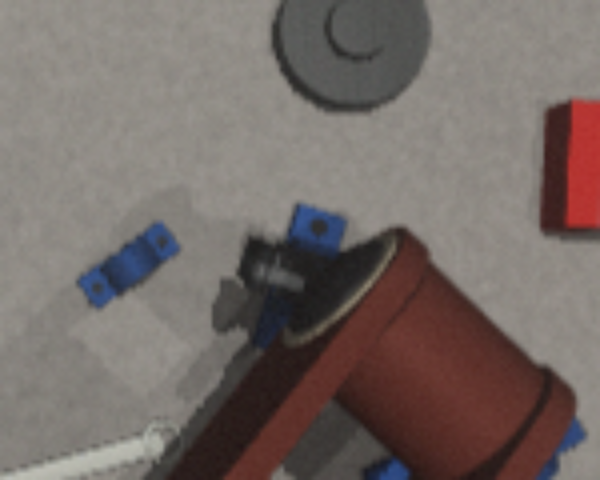

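```bash
python3 -m pendant '[{"xyz":[-0.006,-0.001,0.022],"delta_rot":[0,0,0],"grip":0.075},{"xyz":[-0.005,0,0.022],"delta_rot":[0,0,0],"grip":0.075},{"xyz":[-0.005,0,0.018],"delta_rot":[0,0,0],"grip":0.075},{"xyz":[-0.003,0,0.01],"delta_rot":[0,0,0],"grip":0.075},{"xyz":[0,0,0],"delta_rot":[0,0,0],"grip":0.075}]' 60
python3 -c "
from h import *
show([.508,-.3005,.04],-16.8,12)
"
```

```text
time: 10.08
tcp_pos: [0.5178, -0.3081, 0.0506]
tool_rot: [[0.931, -0.287, 0.225], [-0.275, -0.958, -0.083], [0.24, 0.015, -0.971]]
ft_force: [-0.3, -1.1, 0.5]
opening: 0.0753
t 10.08 tcp [ 0.5178 -0.3081  0.0506] L grasp [-0.0995 -0.4519  0.0691] F [-0.3 -1.1  0.5] open 0.0753 q [-0.7   0.04  1.96  0.1   0.91  1.11]
door angle by grasp -0.178 radius 0.2217
shift for grasp [-0.0137 -0.0047  0.0265]
turn [ 0.84 -1.86  0.3 ]
```

```bash
python3 -m pendant '[{"xyz":[-0.008,-0.003,0.008],"delta_rot":[0.8,-1.8,0.3],"grip":0.075},{"xyz":[-0.006,-0.002,0.008],"delta_rot":[0,0,0],"grip":0.075},{"xyz":[-0.003,0,0.006],"delta_rot":[0,0,0],"grip":0.075},{"xyz":[0,0,0],"delta_rot":[0,0,0],"grip":0.075}]' 60
python3 -c "
from h import *
show([.508,-.3005,.04],-16.8,12)
"
```

```text
time: 10.42
tcp_pos: [0.5105, -0.3019, 0.0294]
tool_rot: [[0.935, -0.289, 0.204], [-0.282, -0.957, -0.064], [0.214, 0.003, -0.977]]
ft_force: [-0.7, 0.2, 0.1]
opening: 0.075
t 10.42 tcp [ 0.5105 -0.3019  0.0294] L grasp [-0.1057 -0.4453  0.0479] F [-0.7  0.2  0.1] open 0.0750 q [-0.7   0.07  1.97  0.1   0.91  1.11]
door angle by grasp -0.259 radius 0.2337
shift for grasp [-0.0005 -0.0006  0.008 ]
turn [ 0.14 -0.34  0.03]
```

```bash
python3 -m pendant '[{"xyz":[-0.002,-0.001,0.006],"delta_rot":[0,0,0],"grip":0.075},{"xyz":[-0.001,0,0.002],"delta_rot":[0,0,0],"grip":0.075},{"xyz":[0,0,0],"delta_rot":[0,0,0],"grip":0.04},{"xyz":[0,0,0],"delta_rot":[0,0,0],"grip":0.025},{"xyz":[0,0,0],"delta_rot":[0,0,0],"grip":0.025},{"xyz":[0,0,0],"delta_rot":[0,0,0],"grip":0.025},{"xyz":[0,0,0],"delta_rot":[0,0,0],"grip":0.025}]' 60
python3 -c "
from h import *
show([.508,-.3005,.04],-16.8,12)
"
```

```text
time: 11.0
tcp_pos: [0.5101, -0.3011, 0.0213]
tool_rot: [[0.935, -0.289, 0.205], [-0.282, -0.957, -0.066], [0.216, 0.004, -0.976]]
ft_force: [0.3, 0.2, -2.0]
opening: 0.0337
t 11.00 tcp [ 0.5101 -0.3011  0.0213] L grasp [-0.1061 -0.4444  0.0398] F [ 0.3  0.2 -2. ] open 0.0337 q [-0.7   0.08  1.98  0.11  0.89  1.11]
door angle by grasp -0.291 radius 0.2369
shift for grasp [0.0019 0.0001 0.0002]
turn [ 0.2  -0.45  0.03]
```

```bash
python3 -m pendant '[{"xyz":[0.002,0,-0.008],"delta_rot":[0,0,0],"grip":0.025},{"xyz":[0.004,0,-0.018],"delta_rot":[0,0,0],"grip":0.025},{"xyz":[0.006,0,-0.028],"delta_rot":[0,0,0],"grip":0.025},{"xyz":[0.006,0,-0.028],"delta_rot":[0,0,0],"grip":0.025},{"xyz":[0.006,0,-0.028],"delta_rot":[0,0,0],"grip":0.025},{"xyz":[0.006,0,-0.028],"delta_rot":[0,0,0],"grip":0.025},{"xyz":[0.004,0,-0.018],"delta_rot":[0,0,0],"grip":0.025},{"xyz":[0,0,0],"delta_rot":[0,0,0],"grip":0.025}]' 80
python3 -c "
from h import *
show(fromL([-.13,.075,.2]),6.05,12)
print(mat:=fromL([-.02,.075,0]))
for n in('top','side'):cv2.imwrite('pics/%s9.png'%n,env.camera(n)[:,:,::-1])
"
```

```text
time: 11.67
tcp_pos: [0.4989, -0.2914, 0.1704]
tool_rot: [[0.942, -0.288, 0.173], [-0.285, -0.958, -0.04], [0.177, -0.011, -0.984]]
ft_force: [1.5, -1.4, -5.7]
opening: 0.0331
t 11.67 tcp [ 0.4989 -0.2914  0.1704] L grasp [-0.1156 -0.4342  0.1891] F [ 1.5 -1.4 -5.7] open 0.0331 q [-0.7  -0.12  1.9   0.09  1.21  1.14]
door angle by grasp 0.348 radius 0.2393
shift for grasp [-0.2062 -0.464  -0.0429]
turn [  3.76   1.65 -22.49]
[0.53700667 0.22577435 0.        ]
```

View pics/side9.png

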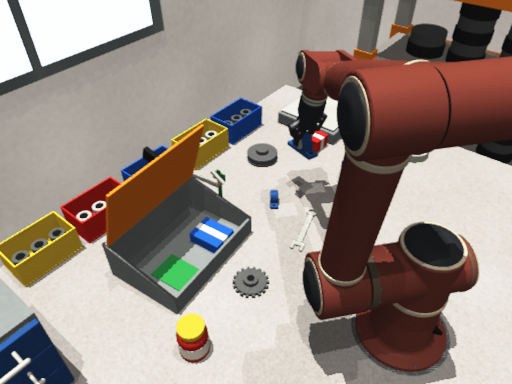

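View pics/top9.png

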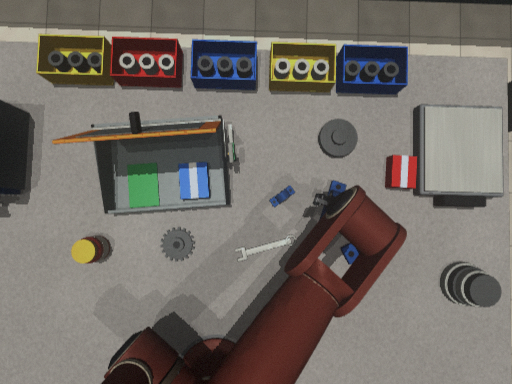

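```bash
python3 -m pendant '[{"xyz":[-0.012,-0.025,-0.003],"delta_rot":[0.6,0.4,-3.2],"grip":0.025},{"xyz":[-0.014,-0.033,-0.003],"delta_rot":[0.6,0.4,-3.2],"grip":0.025},{"xyz":[-0.012,-0.034,-0.003],"delta_rot":[0.6,0.4,-3.2],"grip":0.025},{"xyz":[-0.010,-0.035,-0.002],"delta_rot":[0.6,0.4,-3.2],"grip":0.025},{"xyz":[-0.008,-0.035,-0.002],"delta_rot":[0.6,0,-3.2],"grip":0.025},{"xyz":[-0.006,-0.035,-0.002],"delta_rot":[0.6,0,-3.2],"grip":0.025},{"xyz":[-0.004,-0.035,-0.002],"delta_rot":[0,0,-3.2],"grip":0.025},{"xyz":[-0.002,-0.035,-0.001],"delta_rot":[0,0,0],"grip":0.025},{"xyz":[-0.002,-0.035,0],"delta_rot":[0,0,0],"grip":0.025}]' 80
python3 -c "
from h import *
show(fromL([-.13,.075,.2]),6.05,12.45)
im=cv2.imread('pics/top9.png');hsv=cv2.cvtColor(im,cv2.COLOR_BGR2HSV)
m=cv2.inRange(hsv[150:220,100:180],(50,100,60),(75,255,255))
c=max(cv2.findContours(m,0,1)[0],key=cv2.contourArea);r=cv2.minAreaRect(c+np.array([[100,150]]));print(r)
b=np.array([onz('top',*q,.011) for q in cv2.boxPoints(r)]);print(b,toL(b.mean(0)),np.linalg.norm(b[0]-b[1]),np.linalg.norm(b[2]-b[1]))
"
```

```text
time: 12.52
tcp_pos: [0.4241, 0.0301, 0.1446]
tool_rot: [[0.982, 0.108, 0.157], [0.104, -0.994, 0.039], [0.16, -0.022, -0.987]]
ft_force: [1.7, 0.0, -7.6]
opening: 0.0332
t 12.52 tcp [0.4241 0.0301 0.1446] L grasp [-0.1559 -0.1081  0.1634] F [ 1.7  0.  -7.6] open 0.0332 q [-0.15 -0.53  2.25  0.06  1.27  1.3 ]
door angle by grasp 0.218 radius 0.2736
shift for grasp [ 0.0314 -0.1837 -0.028 ]
turn [-1.25  3.22 -0.06]
((142.8189697265625, 184.92239379882812), (42.808353424072266, 29.243566513061523), 86.633544921875)
[[0.59426729 0.27445529 0.011     ]
 [0.60183368 0.1905501  0.011     ]
 [0.47835428 0.17795159 0.011     ]
 [0.47102027 0.26132905 0.011     ]] [-0.02060292  0.07536273  0.011     ] 0.08424565828140934 0.12412044633453073
```

```bash
python3 -m pendant '[{"xyz":[0.005,-0.026,-0.008],"delta_rot":[-0.6,1,0],"grip":0.025},{"xyz":[0.006,-0.032,-0.008],"delta_rot":[-0.6,1,0],"grip":0.025},{"xyz":[0.006,-0.034,-0.008],"delta_rot":[0,1,0],"grip":0.025},{"xyz":[0.006,-0.034,-0.007],"delta_rot":[0,0,0],"grip":0.025},{"xyz":[0.005,-0.03,-0.006],"delta_rot":[0,0,0],"grip":0.025},{"xyz":[0,-0.01,0],"delta_rot":[0,0,0],"grip":0.025},{"xyz":[0,0,0],"delta_rot":[0,0,0],"grip":0.025}]' 80
python3 -c "
from h import *
show(fromL([-.02,.075,.2]),6.05,12.45)
for n in('top','side'):cv2.imwrite('pics/%s10.png'%n,env.camera(n)[:,:,::-1])
"
```

```text
time: 13.1
tcp_pos: [0.4076, 0.2095, 0.1621]
tool_rot: [[0.979, 0.113, 0.17], [0.11, -0.994, 0.023], [0.172, -0.004, -0.985]]
ft_force: [0.1, -0.1, -7.4]
opening: 0.033
t 13.10 tcp [0.4076 0.2095 0.1621] L grasp [-0.1537  0.0724  0.1808] F [ 0.1 -0.1 -7.4] open 0.0330 q [ 0.33 -0.44  2.16 -0.04  1.25  1.8 ]
door angle by grasp 0.281 radius 0.2744
shift for grasp [ 0.135  -0.0017  0.004 ]
turn [-0.29  2.56  0.36]
```

View pics/side10.png

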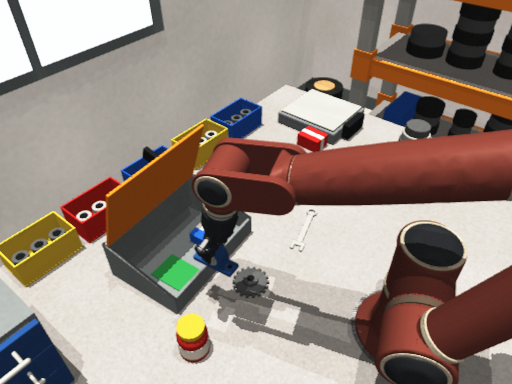

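```bash
python3 -m pendant '[{"xyz":[0.015,0,0.002],"delta_rot":[0,0.8,0.3],"grip":0.025},{"xyz":[0.02,0,0.003],"delta_rot":[0,0.8,0],"grip":0.025},{"xyz":[0.022,0,0.004],"delta_rot":[0,0.8,0],"grip":0.025},{"xyz":[0.022,0,0.004],"delta_rot":[0,0.5,0],"grip":0.025},{"xyz":[0.022,0,0.004],"delta_rot":[0,0,0],"grip":0.025},{"xyz":[0.015,0,0.003],"delta_rot":[0,0,0],"grip":0.025},{"xyz":[0.005,0,0],"delta_rot":[0,0,0],"grip":0.025},{"xyz":[0,0,0],"delta_rot":[0,0,0],"grip":0.025}]' 80
python3 -c "
from h import *
show(fromL([-.02,.075,.1]),6.05,12.45)
for n in('top','side'):cv2.imwrite('pics/%s11.png'%n,env.camera(n)[:,:,::-1])
"
```

```text
time: 13.87
tcp_pos: [0.5283, 0.2069, 0.1501]
tool_rot: [[0.976, 0.091, 0.199], [0.09, -0.996, 0.013], [0.199, 0.005, -0.98]]
ft_force: [0.2, 0.4, -7.3]
opening: 0.0332
t 13.87 tcp [0.5283 0.2069 0.1501] L grasp [-0.0344  0.0572  0.1687] F [ 0.2  0.4 -7.3] open 0.0332 q [ 0.26 -0.14  1.95 -0.04  1.14  1.75]
door angle by grasp 0.361 radius 0.1557
shift for grasp [ 0.0002 -0.0183  0.07  ]
turn [ 0.45  0.97 -0.74]
```

View pics/side11.png

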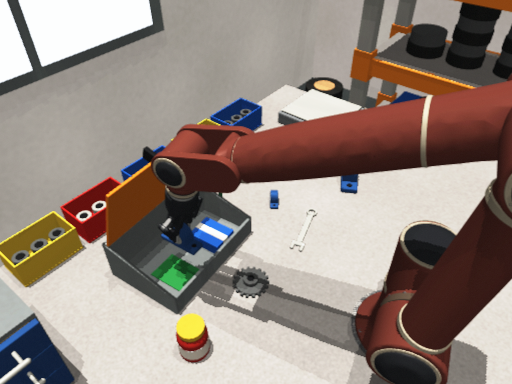

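View pics/top11.png

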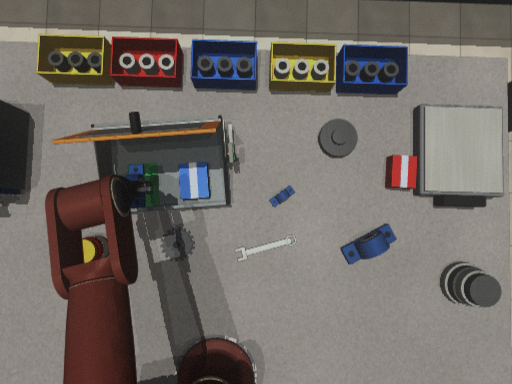

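```bash
python3 -m pendant '[{"xyz":[0,-0.01,0.002],"delta_rot":[0.4,0.5,-0.7],"grip":0.025},{"xyz":[0,-0.009,0.008],"delta_rot":[0,0.4,0],"grip":0.025},{"xyz":[-0.001,0,0.02],"delta_rot":[0,0,0],"grip":0.025},{"xyz":[-0.001,0,0.02],"delta_rot":[0,0,0],"grip":0.025},{"xyz":[-0.001,0,0.014],"delta_rot":[0,0,0],"grip":0.025},{"xyz":[0,0,0],"delta_rot":[0,0,0],"grip":0.025}]' 80
python3 -c "
from h import *
show(fromL([-.0215,.075,.051]),6.05,12.45)
"
```

```text
time: 14.47
tcp_pos: [0.5316, 0.2317, 0.0835]
tool_rot: [[0.97, 0.109, 0.215], [0.106, -0.994, 0.026], [0.217, -0.003, -0.976]]
ft_force: [-2.0, -0.8, -8.9]
opening: 0.0332
t 14.47 tcp [0.5316 0.2317 0.0835] L grasp [-0.0289  0.0814  0.102 ] F [-2.  -0.8 -8.9] open 0.0332 q [ 0.3  -0.04  1.98 -0.05  0.99  1.78]
door angle by grasp -0.081 radius 0.1457
shift for grasp [-0.0039  0.0066  0.0514]
turn [-0.19 -0.08  0.17]
```

```bash
python3 -m pendant '[{"xyz":[-0.003,0.005,0.014],"delta_rot":[0,0,0],"grip":0.025},{"xyz":[-0.003,0.001,0.014],"delta_rot":[0,0,0],"grip":0.025},{"xyz":[-0.002,0,0.010],"delta_rot":[0,0,0],"grip":0.025},{"xyz":[0,0,0],"delta_rot":[0,0,0],"grip":0.025}]' 80
python3 -c "
from h import *
show(fromL([-.0215,.075,.051]),6.05,12.45)
for n in('top','side'):cv2.imwrite('pics/%s12.png'%n,cv2.resize(env.camera(n)[130:310,90:260,::-1],None,fx=3.3,fy=3.3))
"
```

```text
time: 14.8
tcp_pos: [0.5302, 0.2292, 0.0436]
tool_rot: [[0.97, 0.113, 0.216], [0.11, -0.994, 0.028], [0.217, -0.004, -0.976]]
ft_force: [-1.1, -0.2, -7.2]
opening: 0.0332
t 14.80 tcp [0.5302 0.2292 0.0436] L grasp [-0.0305  0.079   0.0622] F [-1.1 -0.2 -7.2] open 0.0332 q [ 0.3   0.01  2.   -0.05  0.91  1.78]
door angle by grasp -0.331 radius 0.1585
shift for grasp [0.0064 0.0041 0.0129]
turn [-0.31 -0.11  0.41]
```

View pics/side12.png

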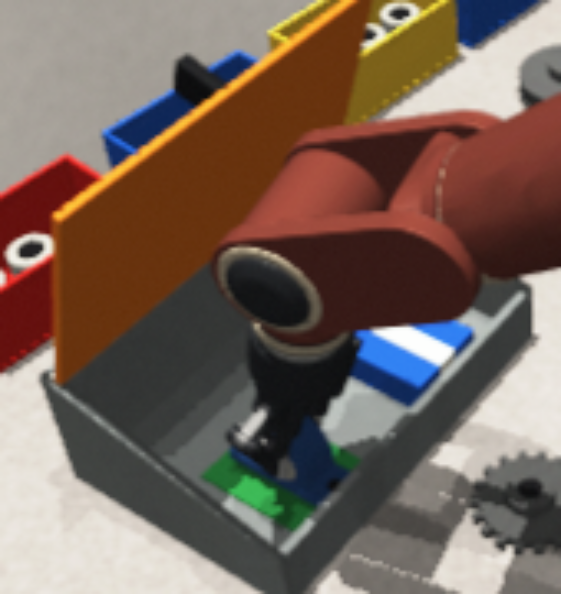

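```bash
python3 -m pendant '[{"xyz":[0.006,0.004,0.003],"delta_rot":[-0.3,0,0.4],"grip":0.025},{"xyz":[0.002,0.001,0.003],"delta_rot":[0,0,0],"grip":0.025},{"xyz":[0,0,0.003],"delta_rot":[0,0,0],"grip":0.025},{"xyz":[0,0,0],"delta_rot":[0,0,0],"grip":0.025}]' 80
python3 -c "
from h import *
show(fromL([-.0215,.075,.051]),6.05,12.45)
"
```

```text
time: 15.23
tcp_pos: [0.5467, 0.2269, 0.0436]
tool_rot: [[0.968, 0.105, 0.228], [0.102, -0.994, 0.026], [0.23, -0.002, -0.973]]
ft_force: [-0.6, -0.2, -7.7]
opening: 0.0329
t 15.23 tcp [0.5467 0.2269 0.0436] L grasp [-0.0147  0.075   0.062 ] F [-0.6 -0.2 -7.7] open 0.0329 q [ 0.29  0.04  1.98 -0.05  0.9   1.78]
door angle by grasp -0.375 radius 0.1441
shift for grasp [-0.0092  0.0001  0.0092]
turn [-0.12 -0.83 -0.02]
```

```bash
python3 -m pendant '[{"xyz":[-0.005,0,0.003],"delta_rot":[0,-0.7,0],"grip":0.025},{"xyz":[-0.001,0,0.003],"delta_rot":[0,0,0],"grip":0.025},{"xyz":[0,0,0.002],"delta_rot":[0,0,0],"grip":0.025},{"xyz":[0,0,0],"delta_rot":[0,0,0],"grip":0.025}]' 80
python3 -c "
from h import *
show(fromL([-.0215,.075,.051]),6.05,12.45)
"
```

```text
time: 15.57
tcp_pos: [0.5433, 0.2265, 0.0346]
tool_rot: [[0.971, 0.105, 0.217], [0.102, -0.994, 0.025], [0.218, -0.003, -0.976]]
ft_force: [-0.5, -0.6, -7.6]
opening: 0.0328
t 15.57 tcp [0.5433 0.2265 0.0346] L grasp [-0.0178  0.075   0.0532] F [-0.5 -0.6 -7.6] open 0.0328 q [ 0.29  0.05  1.98 -0.05  0.89  1.78]
door angle by grasp -0.419 radius 0.1510
shift for grasp [-0.0041 -0.      0.0013]
turn [-0.13 -0.16 -0.07]
```

```bash
python3 -m pendant '[{"xyz":[-0.005,0,0],"delta_rot":[0,0,0],"grip":0.025},{"xyz":[-0.001,0,0.001],"delta_rot":[0,0,0],"grip":0.025},{"xyz":[0,0,0.002],"delta_rot":[0,0,0],"grip":0.025},{"xyz":[0,0,0],"delta_rot":[0,0,0],"grip":0.025}]' 80
python3 -c "
from h import *
show(fromL([-.0215,.075,.051]),6.05,12.45)
"
```

```text
time: 15.9
tcp_pos: [0.5381, 0.2262, 0.0331]
tool_rot: [[0.97, 0.105, 0.217], [0.102, -0.994, 0.025], [0.219, -0.002, -0.976]]
ft_force: [-0.2, 1.4, -7.8]
opening: 0.0333
t 15.90 tcp [0.5381 0.2262 0.0331] L grasp [-0.023   0.0752  0.0516] F [-0.2  1.4 -7.8] open 0.0333 q [ 0.29  0.04  1.99 -0.05  0.89  1.78]
door angle by grasp -0.412 radius 0.1563
shift for grasp [0.0013 0.0003 0.0009]
turn [-0.11 -0.17 -0.03]
```

```bash
python3 -m pendant '[{"xyz":[0,0,0.002],"delta_rot":[0,0,0],"grip":0.025},{"xyz":[0,0,0.001],"delta_rot":[0,0,0],"grip":0.025}]' 80
python3 -c "
from h import *
show(fromL([-.0215,.075,.051]),6.05,12.45)
"
```

```text
time: 16.07
tcp_pos: [0.5395, 0.2266, 0.0322]
tool_rot: [[0.97, 0.106, 0.219], [0.102, -0.994, 0.025], [0.22, -0.002, -0.975]]
ft_force: [-4.8, -1.2, 3.7]
opening: 0.0333
t 16.07 tcp [0.5395 0.2266 0.0322] L grasp [-0.0216  0.0756  0.0508] F [-4.8 -1.2  3.7] open 0.0333 q [ 0.29  0.04  1.99 -0.05  0.89  1.78]
door angle by grasp -0.421 radius 0.1554
shift for grasp [ 0.0001  0.0006 -0.0002]
turn [-0.12 -0.28 -0.02]
```

Contact felt (Fz changed by +11 N). I open and retreat along the tool axis, with a slight lean to the front.

```bash
python3 -m pendant '[{"xyz":[0,0,0],"delta_rot":[0,0,0],"grip":0.036},{"xyz":[0,0,0],"delta_rot":[0,0,0],"grip":0.06},{"xyz":[0,0,0],"delta_rot":[0,0,0],"grip":0.06},{"xyz":[0,0,-0.01],"delta_rot":[0,0,0],"grip":0.06},{"xyz":[0,0,-0.02],"delta_rot":[0,0,0],"grip":0.06},{"xyz":[0,0,-0.03],"delta_rot":[0,0,0],"grip":0.06},{"xyz":[0,0,-0.03],"delta_rot":[0,0,0],"grip":0.06},{"xyz":[0,0,-0.03],"delta_rot":[0,0,0],"grip":0.06},{"xyz":[-0.02,0,-0.02],"delta_rot":[0,0,0],"grip":0.06}]' 80
python3 -c "
from h import *
show(fromL([-.2,.0,.4]),6.05,0)
for n in('top','side'):cv2.imwrite('pics/%s13.png'%n,cv2.resize(env.camera(n)[110:290,80:260,::-1],None,fx=3.3,fy=3.3))
"
```

```text
time: 16.82
tcp_pos: [0.4932, 0.2214, 0.1746]
tool_rot: [[0.967, 0.104, 0.231], [0.1, -0.995, 0.028], [0.233, -0.004, -0.973]]
ft_force: [-0.6, -0.1, 1.3]
opening: 0.06
t 16.82 tcp [0.4932 0.2214 0.1746] L grasp [-0.0685  0.0752  0.1931] F [-0.6 -0.1  1.3] open 0.0600 q [ 0.31 -0.26  2.01 -0.05  1.16  1.79]
door angle by grasp 0.432 radius 0.1957
shift for grasp [-0.0797  0.0745 -0.2321]
turn [ -0.23 -13.45  -0.09]
```

View pics/side13.png

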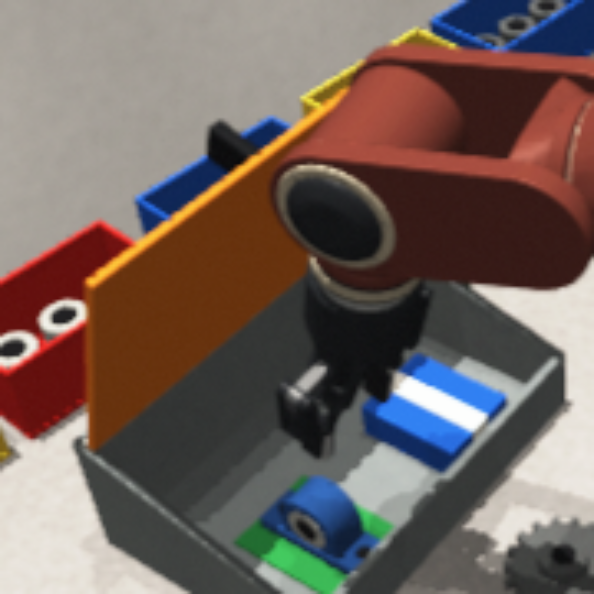

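View pics/top13.png

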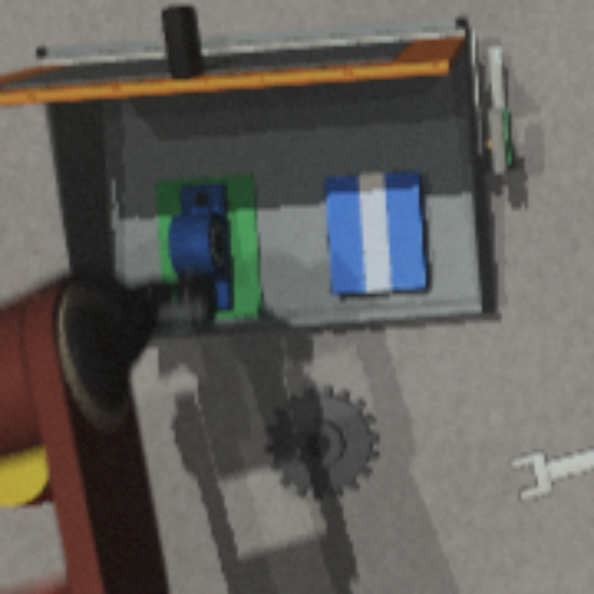

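Block stands flat on the mat (side crop (315,525)), is aligned front to back and is centred; the carton is untouched. Now back to the grip, up and over the free edge.

```bash
python3 -m pendant '[{"xyz":[0,0.005,-0.03],"delta_rot":[0,0,0],"grip":0.05},{"xyz":[0,0.008,-0.035],"delta_rot":[0,0,0],"grip":0.05},{"xyz":[0,0.01,-0.035],"delta_rot":[0,-3,0],"grip":0.05},{"xyz":[0,0.01,-0.035],"delta_rot":[0,-3,0],"grip":0.05},{"xyz":[0,0.01,-0.035],"delta_rot":[0,-3,0],"grip":0.05},{"xyz":[0,0.01,-0.035],"delta_rot":[0,-3,0],"grip":0.05},{"xyz":[0,0.01,-0.025],"delta_rot":[0,0,0],"grip":0.05},{"xyz":[0,0,0],"delta_rot":[0,0,0],"grip":0.05}]' 35
python3 -c "
from h import *
show(hd(1.535,.195)+.09*ez,6.05,0)
"
```

```text
time: 17.58
tcp_pos: [0.458, 0.151, 0.4058]
tool_rot: [[0.994, 0.109, 0.012], [0.109, -0.994, 0.004], [0.012, -0.003, -1.0]]
ft_force: [-0.3, -0.2, 0.4]
opening: 0.0502
t 17.58 tcp [0.458  0.151  0.4058] L grasp [-0.1067  0.0089  0.4248] F [-0.3 -0.2  0.4] open 0.0502 q [ 0.16 -0.34  1.68  0.    1.79  1.62]
door angle by grasp 1.011 radius 0.3729
shift for grasp [0.1995 0.0097 0.0185]
turn [-0.17 -0.7   0.21]
```

```bash
python3 -m pendant '[{"xyz":[0.02,0.002,0],"delta_rot":[0,-0.6,0],"grip":0.05},{"xyz":[0.03,0.002,0],"delta_rot":[0,0,0],"grip":0.05},{"xyz":[0.03,0.002,0],"delta_rot":[0,0,0],"grip":0.05},{"xyz":[0.03,0.002,0],"delta_rot":[0,0,0],"grip":0.05},{"xyz":[0.03,0.001,0],"delta_rot":[0,0,0],"grip":0.05},{"xyz":[0.025,0,0],"delta_rot":[0,0,0],"grip":0.05},{"xyz":[0.015,0,0],"delta_rot":[0,0,0],"grip":0.05},{"xyz":[0,0,0],"delta_rot":[0,0,0],"grip":0.05}]' 35
python3 -c "
from h import *
show(hd(1.535,.195),6.05,0)
"
```

```text
time: 18.25
tcp_pos: [0.6494, 0.1615, 0.4024]
tool_rot: [[0.994, 0.107, 0.006], [0.107, -0.994, 0.004], [0.006, -0.003, -1.0]]
ft_force: [-0.3, -0.7, -0.4]
opening: 0.0502
t 18.25 tcp [0.6494 0.1615 0.4024] L grasp [ 0.0849 -0.0009  0.4214] F [-0.3 -0.7 -0.4] open 0.0502 q [0.13 0.11 1.27 0.   1.75 1.6 ]
door angle by grasp 1.546 radius 0.2979
shift for grasp [ 0.0076 -0.0005  0.1027]
turn [-0.19 -0.35  0.1 ]
```

```bash
python3 -m pendant '[{"xyz":[0.007,0,0.012],"delta_rot":[0,-0.3,0],"grip":0.05},{"xyz":[0.001,0,0.025],"delta_rot":[0,0,0],"grip":0.05},{"xyz":[0,0,0.025],"delta_rot":[0,0,0],"grip":0.05},{"xyz":[0,0,0.015],"delta_rot":[0,0,0],"grip":0.05},{"xyz":[0,0,0.005],"delta_rot":[0,0,0],"grip":0.05},{"xyz":[0,0,0],"delta_rot":[0,0,0],"grip":0.05}]' 35
python3 -c "
from h import *
show(hd(1.535,.195),6.05,0)
"
```

```text
time: 18.75
tcp_pos: [0.6564, 0.163, 0.3116]
tool_rot: [[0.994, 0.107, -0.005], [0.107, -0.994, 0.003], [-0.004, -0.003, -1.0]]
ft_force: [-0.5, -0.1, -0.4]
opening: 0.0502
t 18.75 tcp [0.6564 0.163  0.3116] L grasp [ 9.220e-02 -1.000e-04  3.306e-01] F [-0.5 -0.1 -0.4] open 0.0502 q [0.13 0.14 1.39 0.   1.62 1.6 ]
door angle by grasp 1.537 radius 0.2069
shift for grasp [ 0.001  -0.      0.0118]
turn [-0.19  0.25  0.12]
```

```bash
python3 -m pendant '[{"xyz":[0.001,0,0.009],"delta_rot":[0,0,0],"grip":0.05},{"xyz":[0,0,0.004],"delta_rot":[0,0,0],"grip":0.03},{"xyz":[0,0,0],"delta_rot":[0,0,0],"grip":0.005},{"xyz":[0,0,0],"delta_rot":[0,0,0],"grip":0.005},{"xyz":[0,0,0],"delta_rot":[0,0,0],"grip":0.005},{"xyz":[0,0,0],"delta_rot":[0,0,0],"grip":0.005}]' 35
python3 -c "
from h import *
show(hd(1.81,.195),6.05,0)
im=env.camera('side')[:,:,::-1];cv2.imwrite('pics/s14.png',cv2.resize(im[30:260,70:270],None,fx=2.5,fy=2.5))
"
```

```text
time: 19.25
tcp_pos: [0.6572, 0.1635, 0.2997]
tool_rot: [[0.994, 0.107, -0.002], [0.107, -0.994, 0.003], [-0.001, -0.003, -1.0]]
ft_force: [0.8, 0.9, -3.4]
opening: 0.0137
t 19.25 tcp [0.6572 0.1635 0.2997] L grasp [9.300e-02 3.000e-04 3.187e-01] F [ 0.8  0.9 -3.4] open 0.0137 q [0.13 0.14 1.4  0.   1.6  1.6 ]
door angle by grasp 1.534 radius 0.1950
shift for grasp [0.0535 0.0004 0.0012]
turn [-0.18  0.07  0.11]
```

View pics/s14.png

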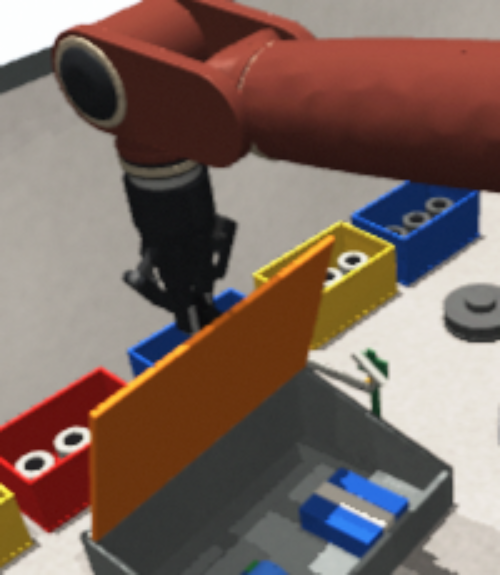

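```bash
python3 -m pendant '[{"xyz":[0.01,0,-0.001],"delta_rot":[0,0,0],"grip":0.005},{"xyz":[0.012,0,-0.001],"delta_rot":[0,0,0],"grip":0.005},{"xyz":[0.011,0,0],"delta_rot":[0,0,0],"grip":0.005},{"xyz":[0.009,0,0.001],"delta_rot":[0,0,0],"grip":0.005},{"xyz":[0.005,0,0.001],"delta_rot":[0,0,0],"grip":0.005}]' 35
python3 -c "
from h import *
show(hd(1.83,.195),6.05,0)
"
```

```text
time: 19.72
tcp_pos: [0.7005, 0.1679, 0.2999]
tool_rot: [[0.994, 0.107, -0.016], [0.107, -0.994, 0.0], [-0.016, -0.002, -1.0]]
ft_force: [-3.6, 0.1, 0.8]
opening: 0.0137
t 19.72 tcp [0.7005 0.1679 0.2999] L grasp [1.368e-01 2.000e-04 3.189e-01] F [-3.6  0.1  0.8] open 0.0137 q [0.13 0.25 1.28 0.   1.63 1.6 ]
door angle by grasp 1.759 radius 0.1951
shift for grasp [0.0137 0.0003 0.0019]
turn [-0.11  0.9   0.07]
```

```bash
python3 -m pendant '[{"xyz":[0.007,0,0.001],"delta_rot":[0,0,0],"grip":0.005},{"xyz":[0.006,0,0.001],"delta_rot":[0,0,0],"grip":0.005}]' 35
python3 -c "
from h import *
show(hd(1.84,.195),6.05,0)
"
python3 -m pendant '[{"xyz":[0.005,0,0.001],"delta_rot":[0,0,0],"grip":0.005},{"xyz":[0.002,0,0],"delta_rot":[0,0,0],"grip":0.005}]' 35
python3 -c "
from h import *
show(hd(1.84,.195),6.05,0)
im=env.camera('side')[:,:,::-1];cv2.imwrite('pics/s15.png',cv2.resize(im[100:250,90:260],None,fx=4,fy=4))
for th in(1.77,1.83):
  e=th-np.radians(15); P=H-.215*np.cos(e)*ex+.215*np.sin(e)*ez
  print(th,[((np.array(proj('side',P+s*.168*ey))-[90,100])*4).round(0) for s in(-1,1)])
"
```

```text
time: 19.88
tcp_pos: [0.7137, 0.1693, 0.298]
tool_rot: [[0.994, 0.107, -0.017], [0.107, -0.994, -0.0], [-0.017, -0.002, -1.0]]
ft_force: [-3.1, 0.3, 0.2]
opening: 0.0136
t 19.88 tcp [0.7137 0.1693 0.298 ] L grasp [1.501e-01 2.000e-04 3.170e-01] F [-3.1  0.3  0.2] open 0.0136 q [0.13 0.29 1.24 0.   1.63 1.59]
door angle by grasp 1.829 radius 0.1952
shift for grasp [0.0022 0.0002 0.0006]
turn [-0.09  0.99  0.07]
time: 20.05
tcp_pos: [0.7198, 0.1699, 0.2967]
tool_rot: [[0.994, 0.107, -0.024], [0.107, -0.994, -0.001], [-0.024, -0.001, -1.0]]
ft_force: [-19.7, -2.6, 3.0]
opening: 0.0138
t 20.05 tcp [0.7198 0.1699 0.2967] L grasp [1.564e-01 2.000e-04 3.157e-01] F [-19.7  -2.6   3. ] open 0.0138 q [0.13 0.31 1.22 0.   1.64 1.59]
door angle by grasp 1.861 radius 0.1952
shift for grasp [-0.0041  0.0002 -0.0006]
turn [-0.08  1.35  0.07]
1.77 [array([391.,  66.]), array([ -1., 341.])]
1.83 [array([376.,  60.]), array([-17., 332.])]
```

View pics/s15.png

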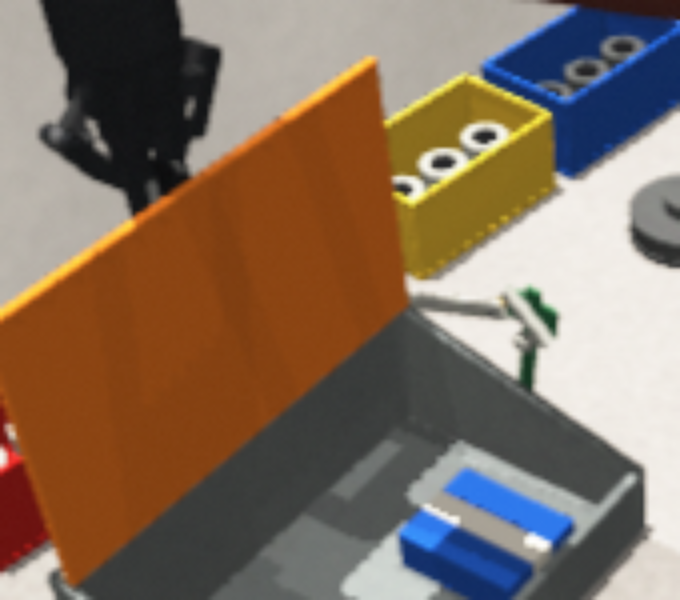

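Door at its stop: 20 N, corner at pixel (376,60) as predicted for 1.83, and the stay pushed clear. Lowering by hand.

```bash
python3 -m pendant '[{"xyz":[-0.01,0,-0.002],"delta_rot":[0,1,0],"grip":0.005},{"xyz":[-0.014,0,-0.002],"delta_rot":[0,0,0],"grip":0.005},{"xyz":[-0.014,0,-0.001],"delta_rot":[0,0,0],"grip":0.005},{"xyz":[-0.013,0,0],"delta_rot":[0,0,0],"grip":0.005}]' 35
python3 -c "
from h import *
show(hd(1.45,.195),6.05,0)
"
python3 -m pendant '[{"xyz":[-0.01,0,0],"delta_rot":[0,0,0],"grip":0.005},{"xyz":[-0.01,0,0.001],"delta_rot":[0,0,0],"grip":0.005}]' 35
python3 -c "
from h import *
show(hd(1.4,.195),6.05,0)
"
```

```text
time: 20.43
tcp_pos: [0.6759, 0.1654, 0.3014]
tool_rot: [[0.994, 0.106, 0.014], [0.106, -0.994, 0.004], [0.014, -0.002, -1.0]]
ft_force: [2.2, 0.6, -2.1]
opening: 0.0133
t 20.43 tcp [0.6759 0.1654 0.3014] L grasp [1.115e-01 3.000e-04 3.204e-01] F [ 2.2  0.6 -2.1] open 0.0133 q [0.13 0.18 1.36 0.   1.59 1.6 ]
door angle by grasp 1.629 radius 0.1954
shift for grasp [-0.0348  0.0002  0.0037]
turn [-0.14 -0.81  0.06]
time: 20.6
tcp_pos: [0.6582, 0.1636, 0.3004]
tool_rot: [[0.994, 0.107, 0.024], [0.106, -0.994, 0.005], [0.025, -0.003, -1.0]]
ft_force: [2.2, 0.3, -0.8]
opening: 0.0137
t 20.60 tcp [0.6582 0.1636 0.3004] L grasp [9.350e-02 3.000e-04 3.194e-01] F [ 2.2  0.3 -0.8] open 0.0137 q [0.13 0.13 1.42 0.   1.57 1.6 ]
door angle by grasp 1.538 radius 0.1956
shift for grasp [-0.0264  0.0003  0.0047]
turn [-0.15 -1.42  0.07]
```

```bash
python3 -m pendant '[{"xyz":[-0.012,0,0.002],"delta_rot":[0,-1,0],"grip":0.005},{"xyz":[-0.013,0,0.003],"delta_rot":[0,0,0],"grip":0.005},{"xyz":[-0.014,0,0.004],"delta_rot":[0,0,0],"grip":0.005}]' 35
python3 -c "
from h import *
show(hd(1.1,.195),6.05,0)
"
```

```text
time: 20.85
tcp_pos: [0.6228, 0.1599, 0.2934]
tool_rot: [[0.994, 0.107, 0.021], [0.106, -0.994, 0.006], [0.022, -0.003, -1.0]]
ft_force: [2.2, 0.7, -0.8]
opening: 0.0135
t 20.85 tcp [0.6228 0.1599 0.2934] L grasp [0.058  0.0004 0.3124] F [ 2.2  0.7 -0.8] open 0.0135 q [0.13 0.05 1.51 0.   1.56 1.6 ]
door angle by grasp 1.352 radius 0.1959
shift for grasp [-0.0449  0.0004  0.0199]
turn [-0.19 -1.25  0.06]
```

```bash
python3 -m pendant '[{"xyz":[-0.016,0,0.006],"delta_rot":[0,-1,0],"grip":0.005},{"xyz":[-0.016,0,0.007],"delta_rot":[0,-0.5,0],"grip":0.005},{"xyz":[-0.015,0,0.009],"delta_rot":[0,0,0],"grip":0.005},{"xyz":[-0.014,0,0.010],"delta_rot":[0,0,0],"grip":0.005}]' 35
python3 -c "
from h import *
show(hd(.7,.195),6.05,0)
"
```

```text
time: 21.18
tcp_pos: [0.5659, 0.154, 0.2659]
tool_rot: [[0.994, 0.107, 0.015], [0.106, -0.994, 0.005], [0.015, -0.004, -1.0]]
ft_force: [0.8, 0.8, 1.5]
opening: 0.0134
t 21.18 tcp [0.5659 0.154  0.2659] L grasp [0.0008 0.0005 0.2849] F [0.8 0.8 1.5] open 0.0134 q [ 0.14 -0.07  1.67  0.    1.52  1.6 ]
door angle by grasp 1.028 radius 0.1965
shift for grasp [-0.0449  0.0006  0.0454]
turn [-0.21 -0.87  0.07]
```

```bash
python3 -m pendant '[{"xyz":[-0.014,0,0.011],"delta_rot":[0,-0.8,0],"grip":0.005},{"xyz":[-0.013,0,0.012],"delta_rot":[0,0,0],"grip":0.005},{"xyz":[-0.011,0,0.013],"delta_rot":[0,0,0],"grip":0.005},{"xyz":[-0.010,0,0.014],"delta_rot":[0,0,0],"grip":0.005}]' 35
python3 -c "
from h import *
show(hd(.4,.197),6.05,0)
"
```

```text
time: 21.52
tcp_pos: [0.5206, 0.1493, 0.2209]
tool_rot: [[0.994, 0.107, 0.017], [0.107, -0.994, 0.005], [0.018, -0.003, -1.0]]
ft_force: [-2.7, -0.3, 2.7]
opening: 0.0134
t 21.52 tcp [0.5206 0.1493 0.2209] L grasp [-0.0447  0.0006  0.2399] F [-2.7 -0.3  2.7] open 0.0134 q [ 0.14 -0.15  1.83  0.    1.45  1.6 ]
door angle by grasp 0.700 radius 0.1967
shift for grasp [-0.028   0.0007  0.0518]
turn [-0.19 -1.01  0.07]
```

```bash
python3 -m pendant '[{"xyz":[-0.009,0,0.013],"delta_rot":[0,-1,0],"grip":0.005},{"xyz":[-0.008,0,0.014],"delta_rot":[0,0,0],"grip":0.005},{"xyz":[-0.006,0,0.014],"delta_rot":[0,0,0],"grip":0.005},{"xyz":[-0.005,0,0.014],"delta_rot":[0,0,0],"grip":0.005}]' 35
python3 -c "
from h import *
show(hd(.1,.199),6.05,0)
"
```

```text
time: 21.85
tcp_pos: [0.4929, 0.1464, 0.1667]
tool_rot: [[0.994, 0.107, 0.005], [0.107, -0.994, 0.003], [0.005, -0.003, -1.0]]
ft_force: [-2.3, -0.4, 0.6]
opening: 0.0136
t 21.85 tcp [0.4929 0.1464 0.1667] L grasp [-0.0723  0.0007  0.1856] F [-2.3 -0.4  0.6] open 0.0136 q [ 0.14 -0.17  1.94  0.    1.37  1.61]
door angle by grasp 0.390 radius 0.1969
shift for grasp [-0.0119  0.0008  0.056 ]
turn [-0.17 -0.29  0.07]
```

```bash
python3 -m pendant '[{"xyz":[-0.004,0,0.014],"delta_rot":[0,-0.3,0],"grip":0.005},{"xyz":[-0.003,0,0.014],"delta_rot":[0,0,0],"grip":0.005},{"xyz":[-0.002,0,0.013],"delta_rot":[0,0,0],"grip":0.005},{"xyz":[-0.001,0,0.010],"delta_rot":[0,0,0],"grip":0.005}]' 35
python3 -c "
from h import *
show(hd(.0,.199),6.05,0)
"
```

```text
time: 22.18
tcp_pos: [0.4828, 0.1454, 0.1108]
tool_rot: [[0.994, 0.107, 0.001], [0.107, -0.994, 0.003], [0.002, -0.003, -1.0]]
ft_force: [0.2, -0.4, -0.5]
opening: 0.0137
t 22.18 tcp [0.4828 0.1454 0.1108] L grasp [-0.0824  0.0007  0.1298] F [ 0.2 -0.4 -0.5] open 0.0137 q [ 0.14 -0.13  2.    0.    1.27  1.61]
door angle by grasp 0.101 radius 0.1975
shift for grasp [-0.001   0.0007  0.0201]
turn [-0.17 -0.09  0.06]
```

```bash
python3 -m pendant '[{"xyz":[0,0,0.007],"delta_rot":[0,0,0],"grip":0.005},{"xyz":[0,0,0.006],"delta_rot":[0,0,0],"grip":0.005},{"xyz":[0,0,0.003],"delta_rot":[0,0,0],"grip":0.005}]' 35
python3 -c "
from h import *
show(hd(.0,.199),6.05,0)
"
python3 -m pendant '[{"xyz":[0,0,0.003],"delta_rot":[0,0,0],"grip":0.005},{"xyz":[0,0,0.003],"delta_rot":[0,0,0],"grip":0.005}]' 35
python3 -c "
from h import *
show(hd(.0,.199),6.05,0)
"
```

```text
time: 22.43
tcp_pos: [0.4829, 0.1454, 0.0912]
tool_rot: [[0.994, 0.106, 0.0], [0.106, -0.994, 0.003], [0.001, -0.003, -1.0]]
ft_force: [-2.6, 0.4, 25.1]
opening: 0.0135
t 22.43 tcp [0.4829 0.1454 0.0912] L grasp [-0.0823  0.0007  0.1102] F [-2.6  0.4 25.1] open 0.0135 q [ 0.14 -0.11  2.01  0.    1.23  1.61]
door angle by grasp 0.002 radius 0.1978
shift for grasp [-0.0011  0.0007  0.0004]
turn [-0.19 -0.05  0.05]
time: 22.6
tcp_pos: [0.4829, 0.1454, 0.0911]
tool_rot: [[0.994, 0.107, -0.006], [0.107, -0.994, 0.002], [-0.006, -0.002, -1.0]]
ft_force: [-14.4, -1.9, 18.7]
opening: 0.0138
t 22.60 tcp [0.4829 0.1454 0.0911] L grasp [-0.0822  0.0007  0.1101] F [-14.4  -1.9  18.7] open 0.0138 q [ 0.14 -0.1   2.01  0.    1.24  1.61]
door angle by grasp 0.001 radius 0.1977
shift for grasp [-0.0012  0.0007  0.0004]
turn [-0.14  0.32  0.07]
```

Shut: it stands on its seat at angle 0.00 with 25 N. Release and retreat upward.

```bash
python3 -m pendant '[{"xyz":[0,0,-0.001],"delta_rot":[0,0,0],"grip":0.02},{"xyz":[0,0,0],"delta_rot":[0,0,0],"grip":0.05},{"xyz":[0,0,0],"delta_rot":[0,0,0],"grip":0.05},{"xyz":[0,0,-0.01],"delta_rot":[0,0,0],"grip":0.05},{"xyz":[0,0,-0.025],"delta_rot":[0,0,0],"grip":0.05},{"xyz":[0,0,-0.03],"delta_rot":[0,0,0],"grip":0.05},{"xyz":[0,0,-0.03],"delta_rot":[0,0,0],"grip":0.05},{"xyz":[0,0,-0.03],"delta_rot":[0,0,0],"grip":0.05},{"xyz":[0,0,-0.02],"delta_rot":[0,0,0],"grip":0.05},{"xyz":[0,0,0],"delta_rot":[0,0,0],"grip":0.05}]' 35
python3 -c "
from h import *
show(hd(.0),6.05,0)
for n in('top','side'):cv2.imwrite('pics/%s16.png'%n,env.camera(n)[:,:,::-1])
"
```

```text
time: 23.43
tcp_pos: [0.4824, 0.1452, 0.2448]
tool_rot: [[0.994, 0.108, -0.013], [0.108, -0.994, 0.002], [-0.013, -0.004, -1.0]]
ft_force: [0.6, 0.4, 1.4]
opening: 0.0502
t 23.43 tcp [0.4824 0.1452 0.2448] L grasp [-0.0825  0.0005  0.2638] F [0.6 0.4 1.4] open 0.0502 q [ 0.14 -0.24  1.87  0.    1.53  1.6 ]
door angle by grasp 0.689 radius 0.2414
shift for grasp [0.0041 0.0011 0.1538]
turn [-0.21  0.75  0.15]
```

View pics/side16.png

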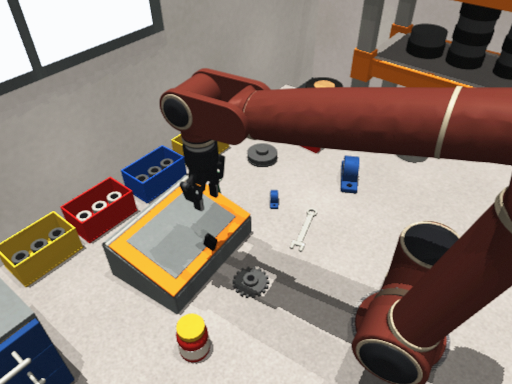

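View pics/top16.png

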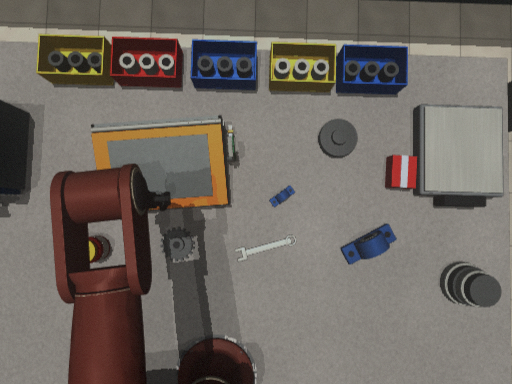

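Door shut, gripper clear, and pulley, red box, tin, wrench and sprocket look the same as at the start. Handing in.

```bash
python3 -c "
from cell import env
print(env.job_done())"
```

```text
the job is handed in; nothing more can be done
None
```

The job is done and handed in at about 23.5 s of the 72 s allowed; the hand-in call reports no verdict.

- **Opening:** I lifted the door by its grip to about 1.66, then let it back onto the stay. It held by itself at about 1.52 with the gripper off.
- **Block:** I took the middle-sized bearing block, whose foot measured 108 x 37 mm. I set it on the mat, which is in the left half. The last view before shutting the door showed it flat, pointing front to back and centred by eye; my pose estimate put it within a few millimetres.
- **Closing:** I raised the door to its stop, which I felt as 20 N and which matched the predicted corner pixel. It then came down past 1.52 without catching, and I seated it at 0.00 with 25 N before letting go.

**Last checks:** the pictures show the door shut, the gripper clear, and the pulley, red box, tin, wrench and sprocket where they were. The carton looked unmoved in the last views with the door open. Wrist forces I read stayed at 25 N or below; I read them between moves, not continuously. No check failed. The one disagreement was that the door angle worked out from the gripper read 0.015 to 0.03 rad higher than the pictures, and I allowed for that.

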